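# Wedge the brass oiler into the display clamp

### The arm

A 6-joint arm with a two-finger parallel gripper is mounted at the origin on the work surface. World frame = base frame: x ahead of the robot, y to its left, z up, the work surface at z = 0. Lengths are in m, angles in degrees, forces in N, time in s.
With the tool pointing down it reaches from about 0.35 to 0.775 m from the base axis. Payload 5.5 kg.
Tool frame: the origin (TCP) lies where the fingers leave the gripper's body, on its centre line; the fingertips stand 73 mm ahead of it and the grasp point (between the pads) lies 54 mm ahead of it; z points along the fingers, y is the direction in which the jaws open and shut (so a half turn about z gives the same grasp; the last joint's range is limited). The gripper opens to 85 mm and grips with 20 to 120 N. Pads are 22 mm wide; open, the fingers measure 114 mm over their backs; the gripper's body (76 mm by 85 mm) begins 54 mm behind the grasp point. The pads swing forward as they close: fully open they stand 13 mm farther back than shut.
Start: joints at [-7.998, 17.945, 2.641, 74.691, 0, 82.002], TCP at [0.575, -0, 0.304] pointing down, gripper open.
Joint ranges: [-158.12, 158.12], [-49.38, 96.58], [-58.88, 72.47], [-126.05, 133.96], [-84.25, 85.87], [-180, 180]. Speed limits (degrees/s): [147.25, 147.25, 180, 180, 180, 180].

### API

Orientations are given as a 3x3 rotation matrix whose columns are the frame's x, y, z axes.
In Python, from station import arm, cams, job gives the robot as it stands.
- The arm moves only by the tool move_arm, never from a script. Its argument "deltas" is a list of rows, each a list of 7 numbers: the shift along the tool's x, y, z in mm, then the turn, a rotation vector about the tool's x, y, z in degrees, then the closure in counts, from 0 (fully open) to 255 (shut). In form: [[x, y, z, wx, wy, wz, jaw], ...]. A call has exactly 8 rows; each row is the pose to reach, as a shift and turn from the pose commanded when the call began, along the tool's axes at that moment; what a row does not reach only later rows make up. A row lasts 1/10 s, in which the tool goes at most 50 mm and 8.59 degrees, less where a joint would pass 70% of its speed; a pose out of reach is approached as far as the arm can. A call with a gripper value outside its range is refused whole. The fingers move at their own pace and stop on an object; the grip force is fixed at half the most. Time passes only in rows, so rows that repeat a pose let the fingers close, or fill a call up. It gives the time, the measured TCP pose, the force and the opening at its end, in the units of the state.
- arm.sense(): the state, without advancing time (a new reading comes with each control period).
- cams.snapshot(name): name is "scene" or "side" or "wrist"; returns the picture (420x560x3 uint8, red, green, blue); there is no depth.
- cams.camera_info(name): a dict with "fx", "fy", "cx", "cy" (pixels), "origin" and "orientation" of the camera in the world. Camera axes: x right, y down, z forward; pixel columns grow to the right and rows downward; lengths in m; the calibration is good to about 2 mm. A picture is of the moment at which its call begins: read the wrist's pose just before it. camera_info takes no time and is no camera call; for the wrist camera it gives the pose at the moment of the call.
- job.close_job(): hands the job in, once; it reports no verdict.
The state is a dict: "t": time; "qpos": joint angles; "dq": joint speeds; "joint_efforts": joint torques, N m; "ee_pos": TCP position; "tool_rot": TCP orientation; "force": force on the tool from outside, world axes, zero at the start; "ft_torque": the same for the moment, N m; "gripper_width": finger opening in m.
Only numpy, scipy, OpenCV 4.12 (cv2) and the standard library are available. Lean on these libraries where they do the work, as an engineer would, in place of code of your own. Each camera call takes 0.05 s, during which the arm holds its last target.

### The job

Fix the brass oiler on show: stand it upright in the bay of the display clamp, then heft the closed boxes by their lid handles to find the heavy one, slide open only that box, take out the iron wedge, lay it tip first in the clamp's channel beside the jaw and tap it with the mallet until it is fully home against the end stop. Finally the mallet stands upright on its cork mat again, and all the boxes stand shut on the table; leave the other goods alone.

Things in the scene. Friction and masses are not known exactly. Their poses are not given: they have to be found in the camera images.
- box_a: Closed plywood box, 130 (x) x 76 (y) mm, 64 mm high to the top of its sliding lid. Origin: centre of the underside, z up; its -x end (about towards the robot) is where the lid slides out. 2 to 4 boxes stand in a row, alike outside; any may be absent. Box with lid 0.35 kg; one of them is heavy: it holds a loose iron wedge, 0.42 to 0.6 kg more.
- box_b: Like box_a. On each lid is a wooden handle bar, 14 mm (x) by 50 mm (y), z 64 to 94 mm, over the middle of the box when shut: the grip for hefting and for sliding. It moves with the lid.
- box_c: Like box_a. Inside: floor 5 mm thick, walls 4 mm thick and 58 mm high; cleats hold the wedge in the middle; 27 mm free on both sides of its grip rib.
- box_d: Like box_a. The light boxes hold a fixed light dummy wedge of the same shape, not to be taken out.
- lid_a (a joint): Sliding lid of box_a, m: 0 shut, 0.125 fully open (moved along the box's -x; then the wedge is quite clear). Friction about 0.7 N. It cannot be lifted off: the shut box can be lifted by its handle.
- lid_b (a joint): Sliding lid of box_b, m: 0 shut, 0.125 fully open (moved along the box's -x; then the wedge is quite clear). Friction about 0.7 N. It cannot be lifted off: the shut box can be lifted by its handle.
- lid_c (a joint): Sliding lid of box_c, m: 0 shut, 0.125 fully open (moved along the box's -x; then the wedge is quite clear). Friction about 0.7 N. It cannot be lifted off: the shut box can be lifted by its handle.
- lid_d (a joint): Sliding lid of box_d, m: 0 shut, 0.125 fully open (moved along the box's -x; then the wedge is quite clear). Friction about 0.7 N. It cannot be lifted off: the shut box can be lifted by its handle.
- wedge_a (a point): Wedge in box_a, tip towards the box's +x, underside 5 mm over the box's underside. Origin: centre of the underside; x along its 100 mm length to the thin tip, z up. Body 26 mm high; straight side at y = +12.5 mm, the other slopes from y = -23.5 mm at the thick end (x = -50) to -1.5 mm at the tip (x = +50). Loose only in the heavy box.
- wedge_b (a point): Wedge in box_b: shape and frame as wedge_a. On top of each wedge is a grip rib, 50 mm long (x) by 14 mm wide (y), z 26 to 50 mm, centred over the origin.
- wedge_c (a point): Wedge in box_c: shape and frame as wedge_a.
- wedge_d (a point): Wedge in box_d: shape and frame as wedge_a.
- clamp: Fixed steel clamp: plate 8 mm thick, x -140 to 75, y -112 to 30 mm, rails on it up to z 30 mm. Origin: on the table, under the wedge's origin when home; x = driving direction (about away from the robot), axes as the home wedge's. Wedge channel (mouth x -40): straight rail face y = 12.5 mm, opposite it the jaw's slanted face, end stop x = 50 mm for the tip. Oiler bay beyond the jaw.
- jaw (a joint): Sliding jaw of the clamp, m: near 0 open, 0.010 with the wedge home; stays where left. Open: channel 24 mm wide at its mouth, the wedge jams 45 mm short of home (origin at x -45 in the clamp's frame); driving it on takes 5 to 20 N. Oiler bay: jaw's back at y = -26 mm (open; -36 home), outer rail face y = -96.5 mm, x -40 to 50 mm: a 60 mm oiler ends at y about -66 mm.
- oiler: Brass oil can standing upright: tank 60 mm diameter, 50 mm high, cone up to 85 mm, then an upright round spout 14 mm diameter up to 140 mm (the grip). Origin: centre of the underside. 0.35 kg (+-20 %).
- mat: Fixed cork mat for the mallet, 110 (x) x 85 (y) mm, 3 mm thick. Origin: centre of the underside.
- mallet: Wooden mallet standing on its head, handle upright: head 80 (x) x 46 (y) x 40 (z) mm, its striking faces at x = +-40 mm; square handle 18 x 18 mm up to z = 102 mm. Origin: centre of the head's underside. 0.35 kg.
- tin_red: Bystander: red rectangular tin, 90 x 60 x 120 mm; leave it alone. Origin: centre of the underside.
- tin_green: Bystander: green rectangular tin, 100 x 65 x 140 mm; leave it alone. Origin: centre of the underside.
- can_round: Bystander: round yellow can, 72 mm diameter, 100 mm high; leave it alone. Origin: centre of the underside.
- headlamp: Bystander: round chromed headlamp, 124 mm diameter, 65 mm high, lens up; leave it alone. Origin: centre of the underside.
- spanner: Bystander: spanner, 180 mm, lying flat; leave it alone. Origin: centre of the underside.

How it is judged (in metres and radians):
On the way, in this order (a step that is already met when the one before it is completed fails the run):
1. the oiler stands upright in the bay of the clamp, the jaw still open (x of oiler in the frame of clamp between -0.035 and 0.045 m and y of oiler in the frame of clamp between -0.075 and -0.055 m and z of oiler in the frame of clamp between 0.004 and 0.013 m and angle between oiler's own z axis and vertical below 0.08 rad and value of joint jaw below 0.006 m), for 0.2 s.
2. the heavy box is hefted: lifted at least 12 mm off the table (height (world z) of box_c above 0.012 m), for 0.2 s.
3. the iron wedge lies in the channel, tip first, not yet driven home (x of wedge_c in the frame of clamp between -0.105 and -0.02 m and y of wedge_c in the frame of clamp between -0.014 and 0.014 m and z of wedge_c in the frame of clamp between 0.004 and 0.013 m), for 0.2 s.
4. the wedge is fully home with the mallet's head against its thick end (x of wedge_c in the frame of clamp between -0.004 and 0.004 m and y of wedge_c in the frame of clamp between -0.005 and 0.005 m and z of wedge_c in the frame of clamp between 0.004 and 0.013 m and x of mallet in the frame of wedge_c between -0.105 and -0.065 m and y of mallet in the frame of wedge_c between -0.035 and 0.03 m and z of mallet in the frame of wedge_c between -0.03 and 0.02 m).
At the end, for the whole second after the job is handed in: Wedge within 4 mm of the end stop, jaw moved 8 mm or more; oiler upright in the bay, its middle at clamp x -35 to 45 mm; mallet upright on the mat, centres within 35 mm; every present box standing on the table, lid shut to within 12 mm; all at rest (x of oiler in the frame of clamp between -0.035 and 0.045 m and y of oiler in the frame of clamp between -0.075 and -0.055 m and z of oiler in the frame of clamp between 0.004 and 0.013 m and angle between oiler's own z axis and vertical below 0.08 rad and x of wedge_c in the frame of clamp between -0.004 and 0.004 m and y of wedge_c in the frame of clamp between -0.005 and 0.005 m and z of wedge_c in the frame of clamp between 0.004 and 0.013 m and value of joint jaw above 0.008 m and horizontal distance between mallet and mat below 0.035 m and angle between mallet's own z axis and vertical below 0.1 rad and z of mallet in the frame of mat between -0.002 and 0.009 m and value of joint each of lid_a, lid_b, lid_c, lid_d below 0.012 m and angle between each of box_a, box_b, box_c, box_d's own z axis and vertical below 0.06 rad and height (world z) of each of box_a, box_b, box_c, box_d below 0.006 m and linear speed of each of mallet, oiler below 0.02 m/s); the robot touches nothing.
It fails at once if the lid of a light box is slid open by more than 30 mm (value of joint any of lid_a, lid_b, lid_d above 0.03 m).
It fails at once if one of the other goods is moved more than 30 mm (distance of any of tin_red, tin_green, can_round, headlamp, spanner from where it was at the start of the episode above 0.03 m).
Of box_a, box_b, box_d only 1 to 3 are there at a start; the rules pass over those that are not, and their reading is None.
At some moment in a run one of mallet, box_a, box_b, box_c, box_d may be knocked a few centimetres aside while the robot is not near it.
Once in a run the grip may slacken for a moment while it holds something.
It also fails if it takes over 210 s, if anything falls off the work surface, if the arm or the gripper's body presses on something with over 40 N, if the wrist force passes 120 N, or if a joint passes its speed limit or range.

## Working session

There is one attempt and no reset: what is moved stays moved. The work goes in short steps, Python scripts to look and compute and a tool call to move; the robot and the scene stay as the last step left them, time stands still between calls to the robot, and variables do not carry over. Pictures are saved under pics/ and viewed, and the job is handed in when it is done.

Besides the shell and the picture viewer there is one more tool, called after "Request:" as a command line: name --pt "numbers of a row" for each row, then --argument value for the rest. move_arm: Moves the arm, as the interface text tells. Its arguments: {"type":"object","properties":{"deltas":{"type":"array"}},"required":["deltas"]}

```bash
ls; mkdir -p pics; python3 - <<'E'
from station import arm,cams,job
import cv2
s=arm.sense();print(s)
for n in ("scene","side","wrist"):
    print(n,cams.camera_info(n))
    im=cams.snapshot(n);cv2.imwrite(f"pics/{n}0.png",im[:,:,::-1])
E
```

```text
pics
{'t': 0.0, 'qpos': array([-7.99830089e+00,  1.79916670e+01,  2.57814550e+00,  7.46911619e+01,
       -2.85383245e-04,  8.20016318e+01]), 'dq': array([-0.04899151,  0.02432428,  0.02368376,  0.03681257,  0.01324073,
        0.03978577]), 'joint_efforts': array([-2.90074182e-03, -4.80629075e+01,  2.98531097e+01,  1.95313990e-02,
       -3.83516899e-04, -4.27451073e-05]), 'ee_pos': array([5.74626120e-01, 4.36669330e-05, 3.03008537e-01]), 'tool_rot': array([[-9.54023740e-07,  9.99998362e-01, -1.80998936e-03],
       [ 9.99999969e-01,  1.40524346e-06,  2.49292873e-04],
       [ 2.49295009e-04, -1.80998906e-03, -9.99998331e-01]]), 'force': array([0.77453581, 0.50657302, 0.44586258]), 'ft_torque': array([ 0.05543808, -0.03467969, -0.0145967 ]), 'gripper_width': 0.08546676346021308}
scene {'fx': 504.111818087989, 'fy': 504.111818087989, 'cx': 287.6719016674224, 'cy': 213.78465624380993, 'origin': array([1.25812723, 0.35623129, 1.11073551]), 'orientation': array([[-0.49011194,  0.72025231, -0.49094489],
       [ 0.87154322,  0.39572589, -0.28950551],
       [-0.01423741, -0.5697698 , -0.821681  ]])}
side {'fx': 476.5432388717088, 'fy': 476.5432388717088, 'cx': 276.7005844798996, 'cy': 204.4889249195504, 'origin': array([ 0.09925509, -0.82808139,  0.93461113]), 'orientation': array([[ 0.84419027, -0.3705227 ,  0.38737025],
       [-0.5360301 , -0.57836679,  0.61495007],
       [-0.00381087, -0.72677698, -0.68686294]])}
wrist {'fx': 296.87319843193217, 'fy': 296.87319843193217, 'cx': 279.299641511186, 'cy': 209.51039519916537, 'origin': array([0.57445945, 0.07219703, 0.37376053]), 'orientation': array([[ 9.99996861e-01, -2.13813033e-04, -2.49660358e-03],
       [-9.13718916e-04, -9.58863810e-01, -2.83865037e-01],
       [-2.33320878e-03,  2.83866427e-01, -9.58860995e-01]])}
```

View pics/scene0.png

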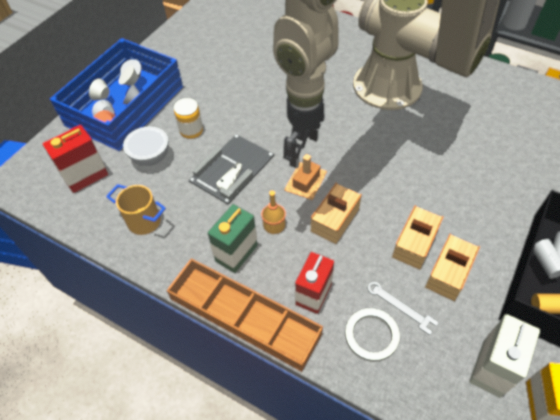

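View pics/side0.png

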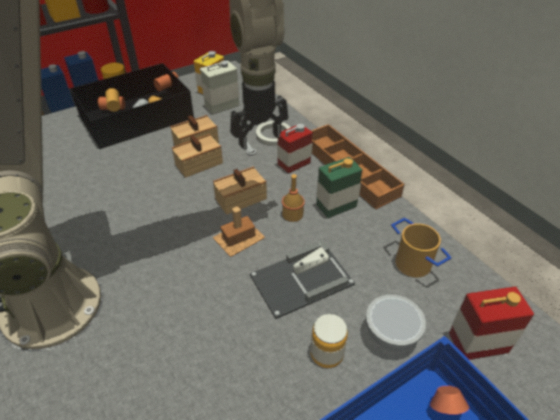

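View pics/wrist0.png

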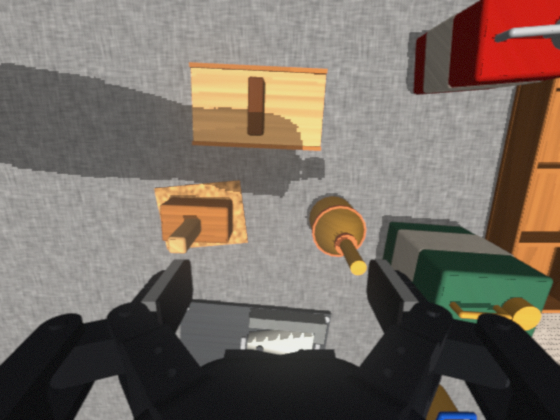

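```bash
cat > h.py <<'E'
import numpy as np, cv2
from station import arm,cams,job
def ray(ci,u,v):
    d=np.array([(u-ci['cx'])/ci['fx'],(v-ci['cy'])/ci['fy'],1.]);return np.array(ci['orientation'])@d
def at(ci,u,v,z):
    d=ray(ci,u,v);o=np.array(ci['origin']);return np.round(o+d*(z-o[2])/d[2],4)
def proj(ci,p):
    c=np.array(ci['orientation']).T@(np.array(p)-ci['origin']);return np.round([c[0]/c[2]*ci['fx']+ci['cx'],c[1]/c[2]*ci['fy']+ci['cy']],1)
def snap(n,name,crop=None,scale=1):
    import json
    ci=cams.camera_info(n);im=cams.snapshot(n)[:,:,::-1].copy()
    cv2.imwrite(f'pics/{name}_full.png',im)
    np.save(f'pics/{name}.npy',ci,allow_pickle=True)
    if crop: im=im[crop[1]:crop[3],crop[0]:crop[2]]
    if scale!=1: im=cv2.resize(im,None,fx=scale,fy=scale,interpolation=cv2.INTER_CUBIC)
    cv2.imwrite(f'pics/{name}.png',im);return ci
def ld(name): return np.load(f'pics/{name}.npy',allow_pickle=True).item()
def st():
    s=arm.sense();print('t',round(s['t'],2),'p',np.round(s['ee_pos'],4),'R',np.round(s['tool_rot'],3).tolist(),'F',np.round(s['force'],2),'M',np.round(s['ft_torque'],3),'w',round(s['gripper_width'],4),'q',np.round(s['qpos'],1));return s
E
python3 - <<'E'
from h import *
ci=cams.camera_info('wrist')
for nm,p,z in [('boxlid',[(191,67),(327,73),(321,149),(195,143)],.064),('handle',[(249,78),(265,78),(265,134),(248,134)],.094),('mat',[(155,190),(240,180),(247,242),(164,250)],.003),('malhead',[(162,199),(231,197),(231,241),(162,243)],.04),('malhandle',[(168,236),(185,236),(182,250),(167,249)],.102),('spout',[(358,269)],.14),('tank',[(339,226)],.05),('green',[(425,275),(545,270)],.14)]:
    a=np.array([at(ci,u,v,z) for u,v in p]);print(nm,a[:,:2].tolist(),a.mean(0))
E
python3 - <<'E'
import cv2
im=cv2.imread('pics/wrist0.png');cv2.imwrite('pics/w0a.png',cv2.resize(im[160:420,140:400],None,fx=2.3,fy=2.3,interpolation=2))
im=cv2.imread('pics/scene0.png');cv2.imwrite('pics/s0a.png',cv2.resize(im[120:290,180:400],None,fx=3.5,fy=3.5,interpolation=2))
E
```

```text
boxlid [[0.4897, 0.1222], [0.6196, 0.1168], [0.6166, 0.0452], [0.4877, 0.0513]] [0.5534   0.083875 0.064   ]
handle [[0.5476, 0.1086], [0.5615, 0.1086], [0.5608, 0.0613], [0.5453, 0.0614]] [0.5538   0.084975 0.094   ]
mat [[0.4146, -0.0115], [0.5239, 0.0014], [0.5301, -0.0832], [0.4169, -0.095]] [ 0.471375 -0.047075  0.003   ]
malhead [[0.4375, -0.0139], [0.5178, -0.0115], [0.5152, -0.0664], [0.4312, -0.069]] [ 0.475425 -0.0402    0.04    ]
malhandle [[0.4646, -0.0354], [0.4813, -0.0354], [0.4769, -0.0503], [0.4621, -0.0493]] [ 0.471225 -0.0426    0.102   ]
spout [[0.6426, -0.0512]] [ 0.6426 -0.0512  0.14  ]
tank [[0.6427, -0.0436]] [ 0.6427 -0.0436  0.05  ]
green [[0.7018, -0.0571], [0.8057, -0.0522]] [ 0.75375 -0.05465  0.14   ]
```

View pics/w0a.png

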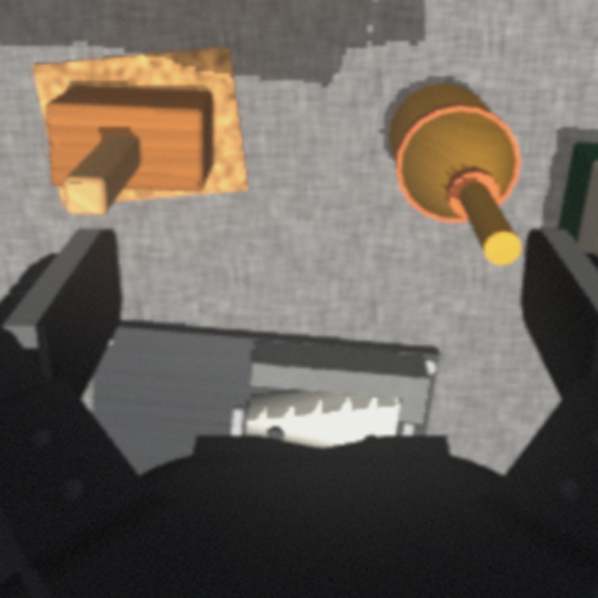

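View pics/s0a.png

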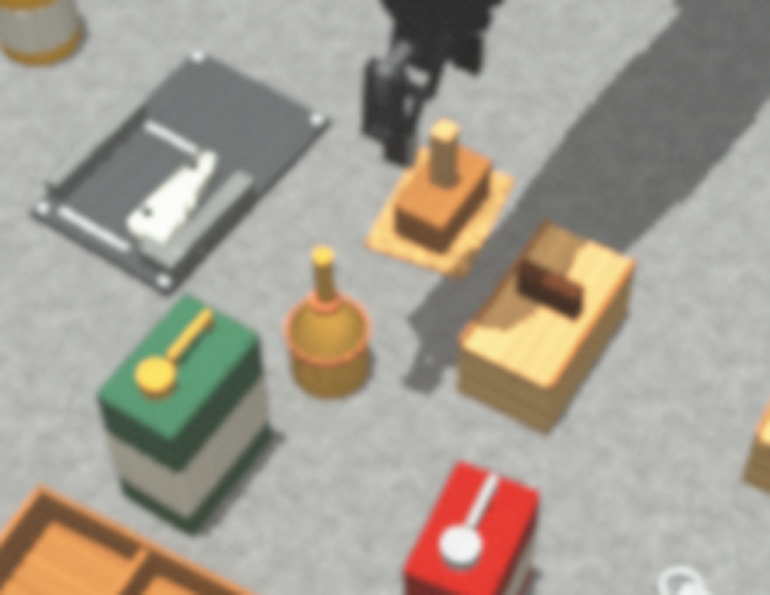

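```bash
python3 - <<'E'
from h import *
ci=cams.camera_info('scene')
for nm,u,v,z in [('clampTL',180+198/3.5,120+57/3.5,.008),('TR',180+320/3.5,120+120/3.5,.008),('BR',180+165/3.5,120+282/3.5,.008),('BL',180+42/3.5,120+208/3.5,.008),('handleB',424,222,.094),('handleC',459,250,.094),('handleA',338,194,.094)]:
    print(nm,at(ci,u,v,z))
E
```

```text
clampTL [ 0.4273 -0.3041  0.008 ]
TR [ 0.4389 -0.1766  0.008 ]
BR [ 0.6404 -0.1979  0.008 ]
BL [ 0.6263 -0.3249  0.008 ]
handleB [0.5131 0.2985 0.094 ]
handleC [0.5481 0.3974 0.094 ]
handleA [0.5367 0.0794 0.094 ]
```

Request:
move_arm --pt "-40 0 0 0 0 0 0" --pt "-80 0 0 0 0 0 0" --pt "-120 0 0 0 0 0 0" --pt "-140 0 0 0 0 0 0" --pt "-150 0 0 0 0 0 0" --pt "-150 0 0 0 0 0 0" --pt "-150 0 0 0 0 0 0" --pt "-150 0 0 0 0 0 0"

```text
t: 0.95
ee_pos: [0.575, -0.1488, 0.304]
tool_rot: [[-0.001, 1.0, -0.0], [1.0, 0.001, 0.0], [0.0, -0.0, -1.0]]
force: [-0.3, -0.5, 0.4]
gripper_width: 0.0853
```

```bash
python3 - <<'E'
from h import *
s=st();snap('wrist','w1',scale=1.4)
E
```

```text
t 0.95 p [ 0.575  -0.1488  0.304 ] R [[-0.001, 1.0, -0.0], [1.0, 0.001, 0.0], [0.0, -0.0, -1.0]] F [-0.29 -0.49  0.39] M [-0.023  0.044  0.018] w 0.0853 q [-22.3  20.1   5.7  75.6   0.   67.7]
```

View pics/w1.png

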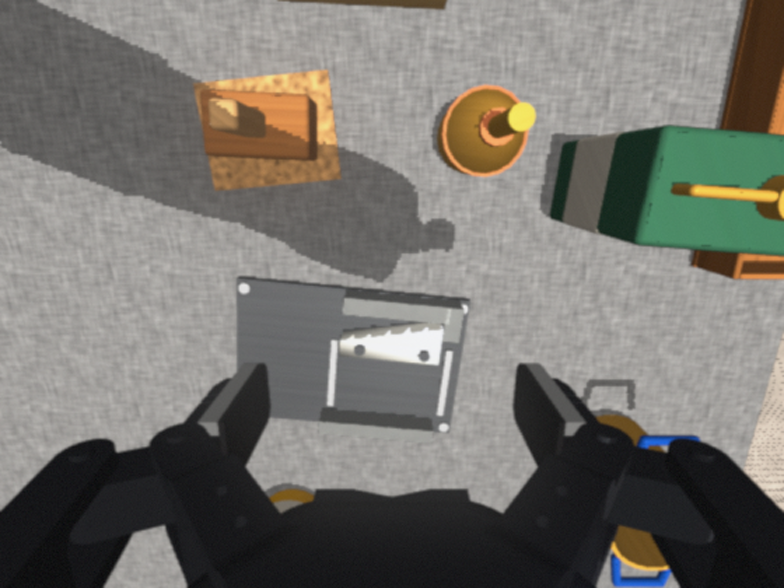

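```bash
python3 - <<'E'
import cv2
im=cv2.imread('pics/w1_full.png');cv2.imwrite('pics/w1a.png',cv2.resize(im[190:315,160:345],None,fx=4.3,fy=4.3,interpolation=2))
cv2.imwrite('pics/w1b.png',cv2.resize(im[40:140,130:390],None,fx=3,fy=3,interpolation=2))
E
```

```text
(no output)
```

View pics/w1a.png

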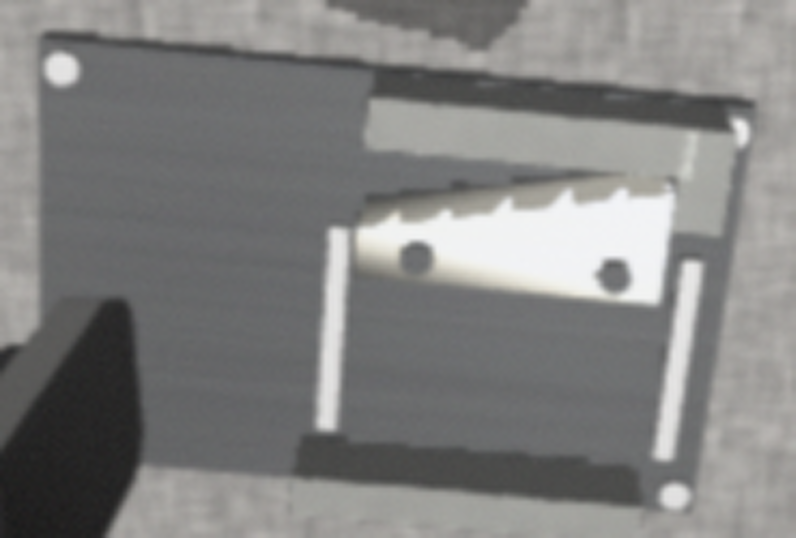

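View pics/w1b.png

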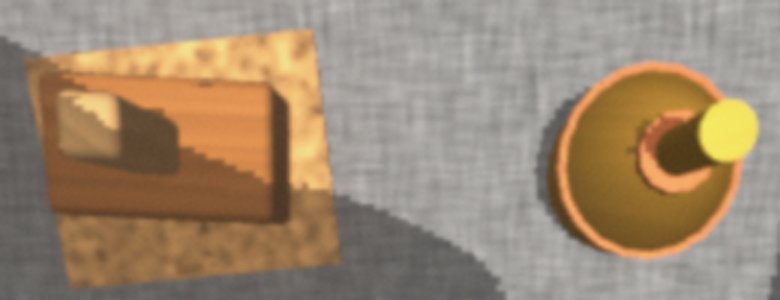

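```bash
python3 - <<'E'
from h import *
from scipy.optimize import least_squares
ci=ld('w1')
f=lambda u,v:(160+u/4.3,190+v/4.3)
P=[((40,38),(-140,30,8)),((752,103),(75,30,8)),((697,510),(75,-112,8)),((360,150),(-40,12.5,30)),((373,98),(-40,30,30)),((672,178),(50,12.5,30)),((357,470),(-40,-96.5,30))]
P=P[:6]
W=[];L=[]
for (u,v),l in P:
    w=at(ci,*f(u,v),l[2]/1000);W.append(w[:2]);L.append(np.array(l[:2])/1000);
W=np.array(W);L=np.array(L)
def r(p):
    c,s=np.cos(p[2]),np.sin(p[2]);return (L@np.array([[c,s],[-s,c]])+p[:2]-W).ravel()
o=least_squares(r,[.57,-.2,0],loss='soft_l1',f_scale=.003);print(o.x,np.degrees(o.x[2]),np.round(r(o.x).reshape(-1,2)*1000,1))
np.save('clamp.npy',o.x)
p=o.x;c,s=np.cos(p[2]),np.sin(p[2])
# overlay
im=cv2.imread('pics/w1_full.png');im=cv2.resize(im,None,fx=2,fy=2,interpolation=2)
def T(x,y,z):return [p[0]+(c*x-s*y)/1000,p[1]+(s*x+c*y)/1000,z/1000]
for poly in [[(-140,30,8),(75,30,8),(75,-112,8),(-140,-112,8)],[(-40,12.5,30),(50,12.5,30),(50,12.5,8),(-40,12.5,8)],[(-40,-26,30),(50,-26,30)],[(-40,-96.5,30),(50,-96.5,30)]]:
    q=np.array([proj(ci,T(*a))*2 for a in poly],int);cv2.polylines(im,[q],True,(0,0,255),1)
cv2.imwrite('pics/ov.png',im[340:640,300:720])
for x,y in[(5,-65),(0,0),(-60,0),(-45,0)]:print(x,y,T(x,y,8))
g=lambda u,v:(130+u/3,40+v/3)
print('spout',at(ci,*g(728,130),.14),'rim',at(ci,*g(648,160),.05),'malhandle',[at(ci,*g(*q),.102) for q in[(62,92),(122,97),(117,160),(58,152)]],'head',[at(ci,*g(*q),.04) for q in[(37,72),(270,85),(272,218),(50,212)]],'mat',[at(ci,*g(*q),.003) for q in[(25,60),(313,30),(341,262),(70,288)]])
E
```

```text
[ 0.57024083 -0.21448773 -0.0900522 ] -5.159610857049847 [[-0.7 -1. ]
 [ 1.3 -0.4]
 [-0.7 -0.2]
 [ 0.8 -0.1]
 [-1.8  1.7]
 [ 1.   0.2]]
5 -65 [np.float64(0.5693750861669958), np.float64(-0.2796740086715703), 0.008]
0 0 [np.float64(0.5702408307666191), np.float64(-0.2144877333807683), 0.008]
-60 0 [np.float64(0.5104839483538566), np.float64(-0.20909190125705737), 0.008]
-45 0 [np.float64(0.5254231689570472), np.float64(-0.21044085928798512), 0.008]
spout [ 0.6427 -0.0496  0.14  ] rim [ 0.6425 -0.0488  0.05  ] malhandle [array([ 0.4661, -0.0355,  0.102 ]), array([ 0.4828, -0.0368,  0.102 ]), array([ 0.4797, -0.0533,  0.102 ]), array([ 0.4631, -0.0512,  0.102 ])] head [array([ 0.4336, -0.0199,  0.04  ]), array([ 0.5132, -0.0239,  0.04  ]), array([ 0.5115, -0.0673,  0.04  ]), array([ 0.4324, -0.0654,  0.04  ])] mat [array([ 0.4141, -0.0095,  0.003 ]), array([0.5236, 0.0008, 0.003 ]), array([ 0.5313, -0.0831,  0.003 ]), array([ 0.4211, -0.0934,  0.003 ])]
```

View pics/ov.png

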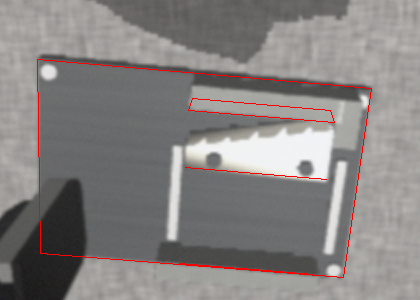

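Request:
move_arm --pt "34 22 0 0 0 0 120" --pt "68 45 0 0 0 0 120" --pt "100 67.5 0 0 0 0 120" --pt "100 67.5 0 0 0 0 120" --pt "100 67.5 40 0 0 0 120" --pt "100 67.5 80 0 0 0 120" --pt "100 67.5 80 0 0 0 120" --pt "100 67.5 80 0 0 0 120"

```text
t: 1.8
ee_pos: [0.6419, -0.0496, 0.2241]
tool_rot: [[-0.001, 1.0, -0.002], [1.0, 0.001, 0.0], [0.0, -0.002, -1.0]]
force: [0.5, 0.0, 0.0]
gripper_width: 0.0451
```

```bash
python3 - <<'E'
from h import *
s=st();snap('wrist','w2',scale=1.4)
E
```

```text
t 1.8 p [ 0.6419 -0.0496  0.2241] R [[-0.001, 1.0, -0.002], [1.0, 0.001, 0.0], [0.0, -0.002, -1.0]] F [0.52 0.   0.02] M [ 0.03  -0.038 -0.003] w 0.0451 q [-11.6  27.4   5.5  68.2  -0.   78.4]
```

View pics/w2.png

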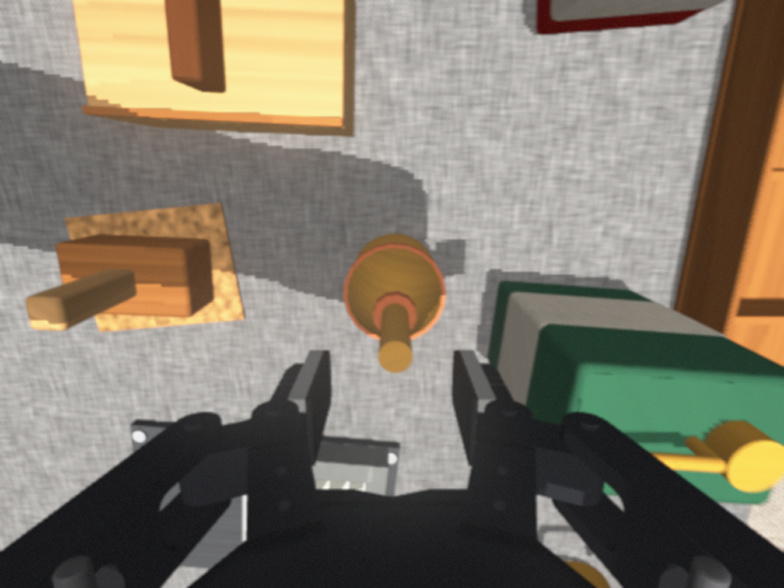

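Request:
move_arm --pt "0 0.5 25 0 0 0 120" --pt "0 0.5 52 0 0 0 120" --pt "0 0.5 52 0 0 0 120" --pt "0 0.5 52 0 0 0 255" --pt "0 0.5 52 0 0 0 255" --pt "0 0.5 52 0 0 0 255" --pt "0 0.5 52 0 0 0 255" --pt "0 0.5 52 0 0 0 255"

```text
t: 2.65
ee_pos: [0.6444, -0.0504, 0.1745]
tool_rot: [[0.0, 1.0, 0.005], [1.0, -0.0, -0.001], [-0.001, 0.005, -1.0]]
force: [0.1, -0.3, 6.7]
gripper_width: 0.0127
```

Request:
move_arm --pt "0 0 -10 0 0 0 255" --pt "0 0 -40 0 0 0 255" --pt "0 0 -70 0 0 0 255" --pt "-35 -12 -70 0 0 0 255" --pt "-75 -25 -70 0 0 0 255" --pt "-110 -37 -70 0 0 0 255" --pt "-150 -50 -70 0 0 0 255" --pt "-150 -50 -70 0 0 0 255"

```text
t: 3.45
ee_pos: [0.5913, -0.2047, 0.2421]
tool_rot: [[0.006, 1.0, -0.001], [1.0, -0.006, -0.002], [-0.002, -0.001, -1.0]]
force: [0.3, 0.8, -4.6]
gripper_width: 0.0122
```

```bash
python3 - <<'E'
from h import *
s=st();snap('wrist','w3',scale=1.4);snap('side','sd3',crop=(200,120,480,330),scale=2.8)
E
```

```text
t 3.45 p [ 0.5913 -0.2047  0.2421] R [[0.006, 1.0, -0.001], [1.0, -0.006, -0.002], [-0.002, -0.001, -1.0]] F [ 0.31  0.81 -4.55] M [ 0.056 -0.005  0.007] w 0.0122 q [-26.4  24.9   4.1  69.2  -0.1  64. ]
```

View pics/w3.png

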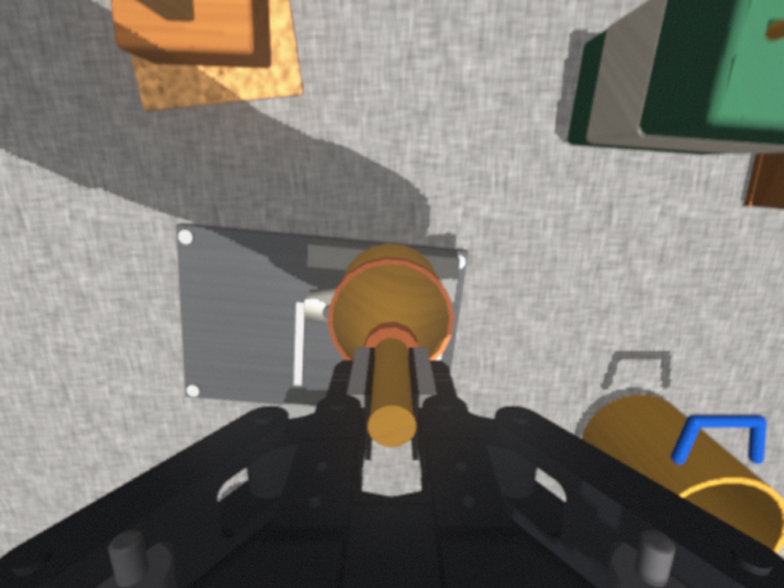

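View pics/sd3.png

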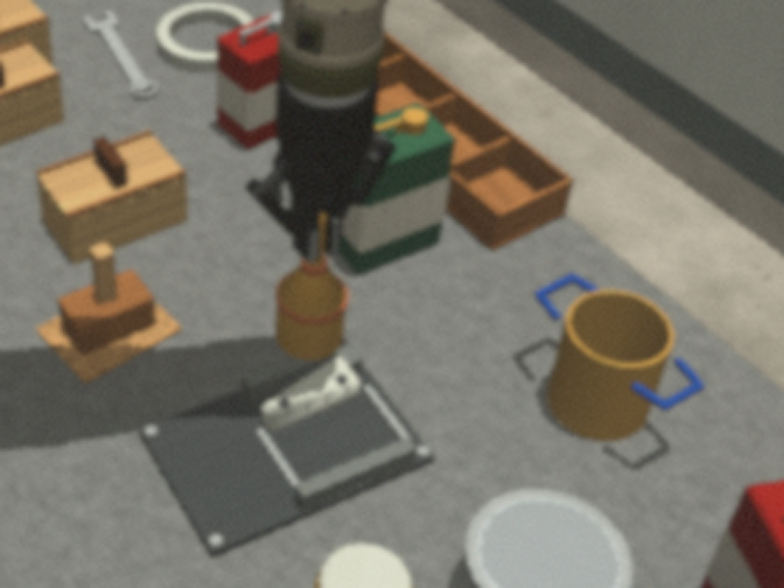

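Request:
move_arm --pt "-35 -10 0 0 0 0 255" --pt "-70 -21 0 0 0 0 255" --pt "-71 -21.5 0 0 0 0 255" --pt "-71 -21.5 0 0 0 0 255" --pt "-71 -21.5 15 0 0 0 255" --pt "-71 -21.5 25 0 0 0 255" --pt "-71 -21.5 25 0 0 0 255" --pt "-71 -21.5 25 0 0 0 255"

```text
t: 4.35
ee_pos: [0.5717, -0.2698, 0.2167]
tool_rot: [[-0.001, 1.0, -0.001], [1.0, 0.001, 0.001], [0.001, -0.001, -1.0]]
force: [-0.8, -0.0, -3.1]
gripper_width: 0.0127
```

```bash
python3 - <<'E'
from h import *
s=st();snap('wrist','w4',scale=1.4);snap('side','sd4',crop=(200,120,480,330),scale=2.8);st()
E
```

```text
t 4.35 p [ 0.5717 -0.2698  0.2167] R [[-0.001, 1.0, -0.001], [1.0, 0.001, 0.001], [0.001, -0.001, -1.0]] F [-0.8  -0.04 -3.12] M [-0.013 -0.016 -0.044] w 0.0127 q [-32.5  26.3   2.7  66.4   0.   57.4]
t 4.45 p [ 0.572  -0.2706  0.2175] R [[-0.001, 1.0, 0.001], [1.0, 0.001, -0.0], [-0.0, 0.001, -1.0]] F [ 0.44  0.26 -3.09] M [-0.026  0.015  0.025] w 0.0124 q [-32.6  26.3   2.8  66.4   0.   57.4]
```

View pics/sd4.png

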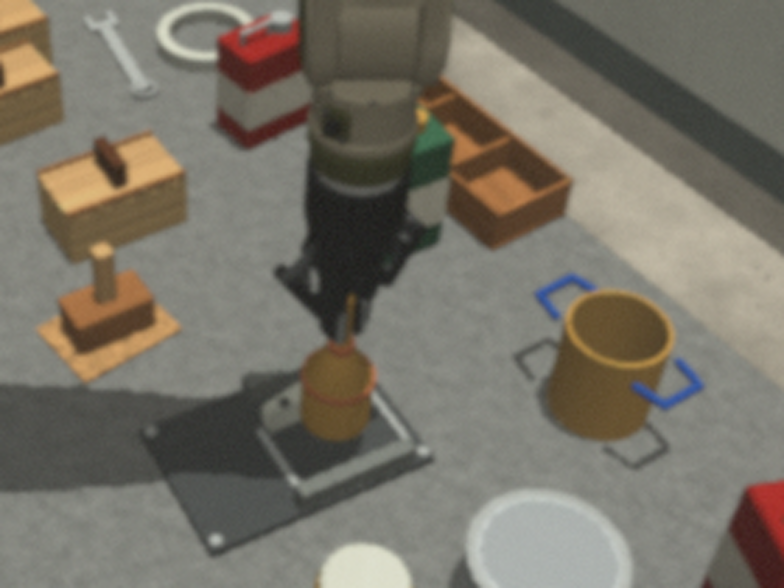

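Request:
move_arm --pt "-5.5 -2 0 0 0 0 255" --pt "-5.5 -2 0 0 0 0 255" --pt "-5.5 -2 10 0 0 0 255" --pt "-5.5 -2 20 0 0 0 255" --pt "-5.5 -2 28 0 0 0 255" --pt "-5.5 -2 32 0 0 0 255" --pt "-5.5 -2 34 0 0 0 255" --pt "-5.5 -2 34 0 0 0 255"

```text
t: 5.25
ee_pos: [0.5695, -0.2765, 0.183]
tool_rot: [[-0.0, 1.0, 0.0], [1.0, 0.0, -0.0], [-0.0, 0.0, -1.0]]
force: [0.1, -0.6, -2.6]
gripper_width: 0.0124
```

```bash
python3 - <<'E'
from h import *
s=st();snap('wrist','w5',scale=1.4);snap('side','sd5',crop=(200,120,480,330),scale=2.8);st()
E
```

```text
t 5.25 p [ 0.5695 -0.2765  0.183 ] R [[-0.0, 1.0, 0.0], [1.0, 0.0, -0.0], [-0.0, 0.0, -1.0]] F [ 0.14 -0.57 -2.56] M [-0.007  0.02  -0.004] w 0.0124 q [-33.2  27.5  -0.3  62.2   0.   56.8]
t 5.35 p [ 0.5698 -0.2766  0.183 ] R [[-0.0, 1.0, 0.001], [1.0, 0.0, -0.0], [-0.0, 0.001, -1.0]] F [ 0.33  0.1  -2.53] M [-0.009 -0.011  0.051] w 0.0124 q [-33.2  27.6  -0.2  62.2   0.   56.8]
```

View pics/sd5.png

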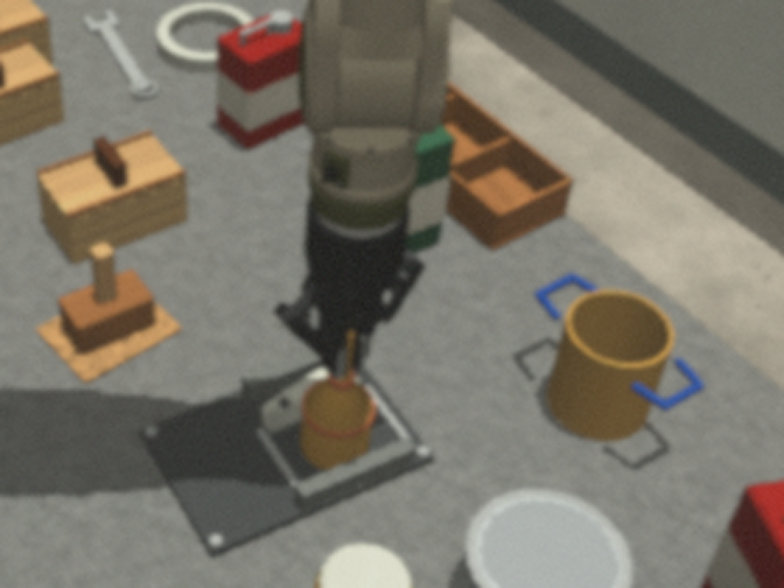

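View pics/w5.png

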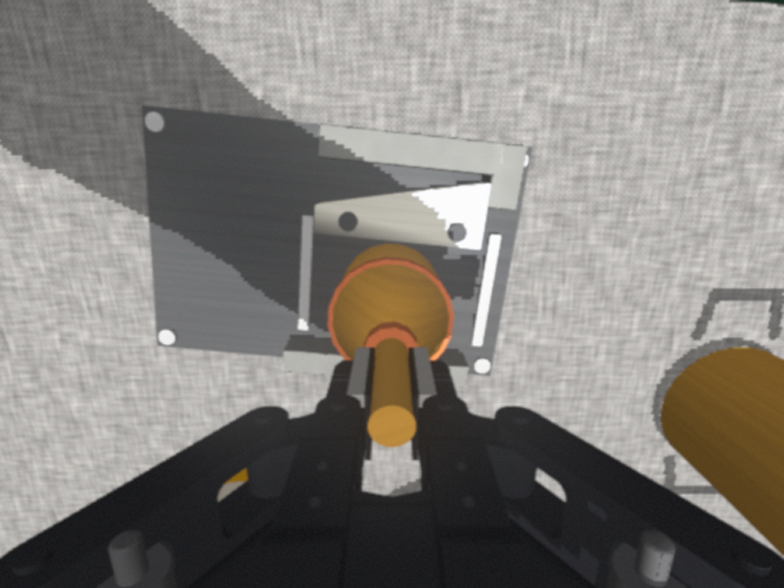

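Request:
move_arm --pt "0 0 1 0 0 0 255" --pt "0 0 2 0 0 0 255" --pt "0 0 3 0 0 0 255" --pt "0 0 3 0 0 0 255" --pt "0 0 3 0 0 0 255" --pt "0 0 3 0 0 0 255" --pt "0 0 3 0 0 0 255" --pt "0 0 3 0 0 0 255"

```text
t: 6.15
ee_pos: [0.5698, -0.2768, 0.1826]
tool_rot: [[0.0, 1.0, 0.002], [1.0, -0.0, -0.002], [-0.002, 0.002, -1.0]]
force: [-4.8, 2.5, 10.1]
gripper_width: 0.0126
```

Now it is resting (force +10 N up). Release and rise.

Request:
move_arm --pt "0 0 -2 0 0 0 255" --pt "0 0 -2 0 0 0 90" --pt "0 0 -2 0 0 0 90" --pt "0 0 -2 0 0 0 90" --pt "0 0 -20 0 0 0 90" --pt "0 0 -50 0 0 0 90" --pt "0 0 -100 0 0 0 90" --pt "0 0 -100 0 0 0 90"

```text
t: 6.95
ee_pos: [0.5719, -0.278, 0.2872]
tool_rot: [[-0.0, 1.0, 0.01], [1.0, 0.0, -0.006], [-0.006, 0.01, -1.0]]
force: [1.9, -0.4, 0.0]
gripper_width: 0.0554
```

```bash
python3 - <<'E'
from h import *
s=st();snap('wrist','w6',scale=1.4);snap('side','sd6',crop=(200,120,480,330),scale=2.8);st()
E
```

```text
t 6.95 p [ 0.5719 -0.278   0.2872] R [[-0.0, 1.0, 0.01], [1.0, 0.0, -0.006], [-0.006, 0.01, -1.0]] F [ 1.86 -0.37  0.  ] M [ 0.005 -0.115 -0.01 ] w 0.0554 q [-33.2  24.6  10.1  74.8   0.   56.8]
t 7.05 p [ 0.5704 -0.2771  0.2817] R [[-0.0, 1.0, 0.003], [1.0, 0.0, -0.002], [-0.002, 0.003, -1.0]] F [-0.57  0.27 -1.06] M [0.029 0.028 0.009] w 0.0553 q [-33.2  24.8   9.6  74.5   0.   56.8]
```

View pics/w6.png

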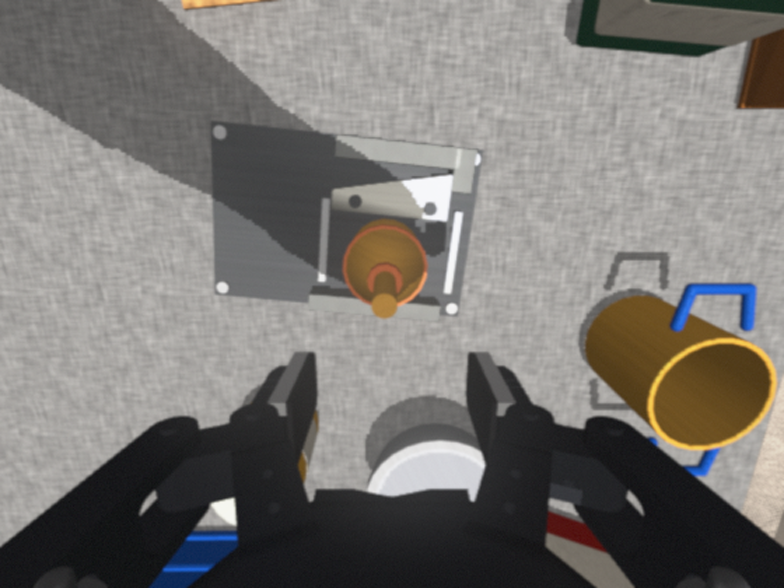

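View pics/sd6.png

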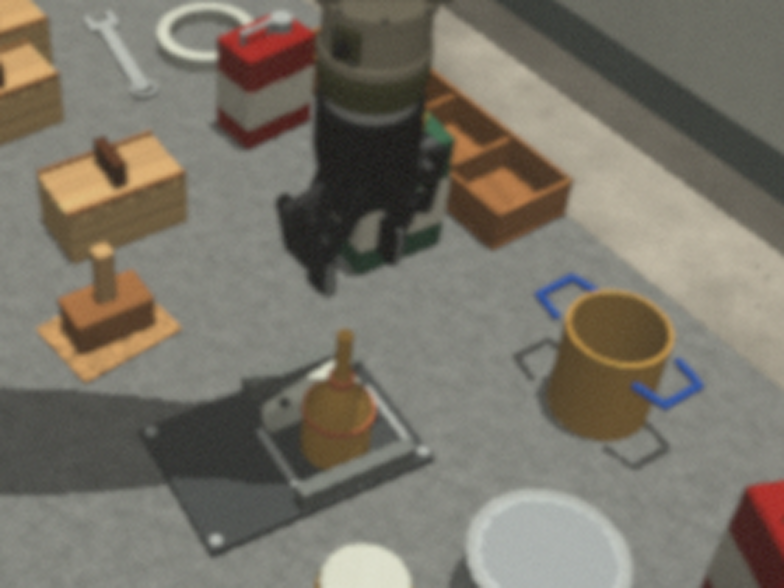

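```bash
python3 - <<'E'
from h import *
ci=ld('w6');p=np.load('clamp.npy');c,s=np.cos(p[2]),np.sin(p[2])
for u,v,z in [(384,305,.148),(384,265,.058)]:
    w=at(ci,u/1.4,v/1.4,z);d=w[:2]-p[:2];print(w,c*d[0]+s*d[1],-s*d[0]+c*d[1])
E
```

```text
[ 0.569  -0.2753  0.148 ] 0.0042330767254120435 -0.060677446335493435
[ 0.5684 -0.2743  0.058 ] 0.0035455773658893026 -0.05973545661651783
```

Request:
move_arm --pt "45 0 -20 0 0 0 60" --pt "95 0 -20 0 0 0 30" --pt "145 0 -20 0 0 0 0" --pt "195 0 -20 0 0 0 0" --pt "245 -10 -20 0 0 0 0" --pt "295 -20 -20 0 0 0 0" --pt "345 -25 -20 0 0 0 0" --pt "395 -30 -20 0 0 0 0"

```text
t: 7.85
ee_pos: [0.5385, 0.1179, 0.2984]
tool_rot: [[0.0, 1.0, -0.002], [1.0, -0.0, -0.0], [-0.0, -0.002, -1.0]]
force: [0.4, 0.8, 0.1]
gripper_width: 0.0853
```

Request:
move_arm --pt "45 0 -20 0 0 0 0" --pt "80 0 -40 0 0 0 0" --pt "110 0 -50 0 0 0 0" --pt "130 0 -50 0 0 0 0" --pt "130 0 -50 0 0 0 0" --pt "130 0 -50 0 0 0 0" --pt "130 0 -50 0 0 0 0" --pt "130 0 -50 0 0 0 0"

```text
t: 8.65
ee_pos: [0.5398, 0.2449, 0.3494]
tool_rot: [[0.001, 1.0, -0.001], [1.0, -0.001, -0.001], [-0.001, -0.001, -1.0]]
force: [0.7, 0.0, -0.1]
gripper_width: 0.0858
```

```bash
python3 - <<'E'
from h import *
s=st();snap('wrist','w7',scale=1.4);st()
E
```

```text
t 8.65 p [0.5398 0.2449 0.3494] R [[0.001, 1.0, -0.001], [1.0, -0.001, -0.001], [-0.001, -0.001, -1.0]] F [ 0.67  0.01 -0.13] M [-0.041  0.035  0.023] w 0.0858 q [ 16.7  19.7  11.4  81.8  -0.  106.7]
t 8.7 p [0.5398 0.245  0.3496] R [[0.002, 1.0, -0.001], [1.0, -0.002, -0.0], [-0.0, -0.001, -1.0]] F [-0.47 -0.1   0.02] M [-0.006 -0.001  0.002] w 0.0854 q [ 16.7  19.7  11.4  81.8  -0.  106.7]
```

View pics/w7.png

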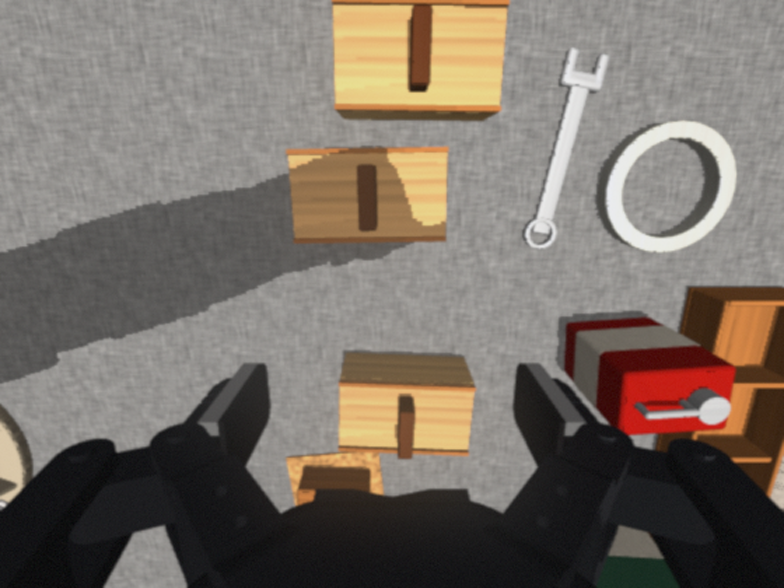

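```bash
python3 - <<'E'
from h import *
ci=ld('w7')
for nm,lid,h in [('L',[(332,4),(508,5),(499,111),(335,107)],[(413,8),(431,8),(426,84),(411,84)]),('M',[(289,152),(447,150),(445,239),(294,239)],[(359,165),(376,165),(376,222),(360,222)]),('N',[(340,384),(473,386),(468,453),(339,449)],[(398,399),(413,397),(413,432),(398,432)])]:
    a=np.array([at(ci,u/1.4,v/1.4,.064) for u,v in lid]);b=np.array([at(ci,u/1.4,v/1.4,.094) for u,v in h])
    d=(a[1]-a[0]+a[2]-a[3]);print(nm,a[:,:2].tolist(),'c',a.mean(0),'yaw',np.degrees(np.arctan2(d[1],d[0])),'hc',b.mean(0),b[:,:2].tolist())
E
```

```text
L [[0.4956, 0.435], [0.626, 0.434], [0.6245, 0.3616], [0.495, 0.3648]] c [0.560275 0.39885  0.064   ] yaw -0.9258227376683184 hc [0.559575 0.39915  0.094   ] [[0.5543, 0.4226], [0.5665, 0.4226], [0.5641, 0.3757], [0.5534, 0.3757]]
M [[0.4563, 0.3313], [0.5844, 0.3325], [0.5853, 0.2601], [0.4554, 0.2604]] c [0.52035  0.296075 0.064   ] yaw 0.19986818758942304 hc [0.52125 0.2995  0.094  ] [[0.5151, 0.3207], [0.5278, 0.3207], [0.5273, 0.2783], [0.5148, 0.2783]]
N [[0.4898, 0.1212], [0.617, 0.1189], [0.616, 0.0434], [0.4861, 0.0483]] c [0.552225 0.08295  0.064   ] yaw -1.6041299864983842 hc [0.55155 0.1064  0.094  ] [[0.5448, 0.1228], [0.558, 0.1248], [0.5585, 0.089], [0.5449, 0.089]]
```

Request:
move_arm --pt "25 -10 30 0 0 0 0" --pt "53 -19 70 0 0 0 0" --pt "53 -19 110 0 0 0 0" --pt "53 -19 150 0 0 0 0" --pt "53 -19 180 0 0 0 0" --pt "53 -19 200 0 0 0 0" --pt "53 -19 207 0 0 0 0" --pt "53 -19 207 0 0 0 0"

```text
t: 9.5
ee_pos: [0.5205, 0.2982, 0.1421]
tool_rot: [[0.001, 1.0, -0.002], [1.0, -0.001, -0.001], [-0.001, -0.002, -1.0]]
force: [0.6, 0.4, -0.5]
gripper_width: 0.0855
```

Request:
move_arm --pt "0 0 0 0 0 0 120" --pt "0 0 0 0 0 0 255" --pt "0 0 0 0 0 0 255" --pt "0 0 0 0 0 0 255" --pt "0 0 0 0 0 0 255" --pt "0 0 0 0 0 0 255" --pt "0 0 0 0 0 0 255" --pt "0 0 0 0 0 0 255"

```text
t: 10.3
ee_pos: [0.5209, 0.2993, 0.1436]
tool_rot: [[-0.0, 1.0, 0.001], [1.0, 0.0, 0.001], [0.001, 0.001, -1.0]]
force: [-0.9, -0.1, 6.3]
gripper_width: 0.0126
```

Request:
move_arm --pt "0 0 -5 0 0 0 255" --pt "0 0 -12 0 0 0 255" --pt "0 0 -20 0 0 0 255" --pt "0 0 -25 0 0 0 255" --pt "0 0 -25 0 0 0 255" --pt "0 0 -25 0 0 0 255" --pt "0 0 -25 0 0 0 255" --pt "0 0 -25 0 0 0 255"

```text
t: 11.1
ee_pos: [0.5205, 0.2989, 0.1675]
tool_rot: [[-0.0, 1.0, -0.001], [1.0, 0.0, -0.0], [-0.0, -0.001, -1.0]]
force: [0.2, -0.9, -3.6]
gripper_width: 0.0132
```

```bash
python3 - <<'E'
from h import *
s=st();snap('wrist','w8',scale=1.4);snap('side','sd8',crop=(100,60,380,270),scale=2.8);st()
E
```

```text
t 11.1 p [0.5205 0.2989 0.1675] R [[-0.0, 1.0, -0.001], [1.0, 0.0, -0.0], [-0.0, -0.001, -1.0]] F [ 0.23 -0.91 -3.58] M [ 0.061  0.001 -0.082] w 0.0132 q [ 22.2  24.8  -6.9  58.3  -0.  112.2]
t 11.2 p [0.5207 0.2989 0.1676] R [[0.0, 1.0, -0.0], [1.0, -0.0, -0.0], [-0.0, -0.0, -1.0]] F [-0.25 -1.23 -3.81] M [ 0.047 -0.025  0.002] w 0.0122 q [ 22.2  24.8  -6.9  58.3  -0.  112.2]
```

View pics/sd8.png

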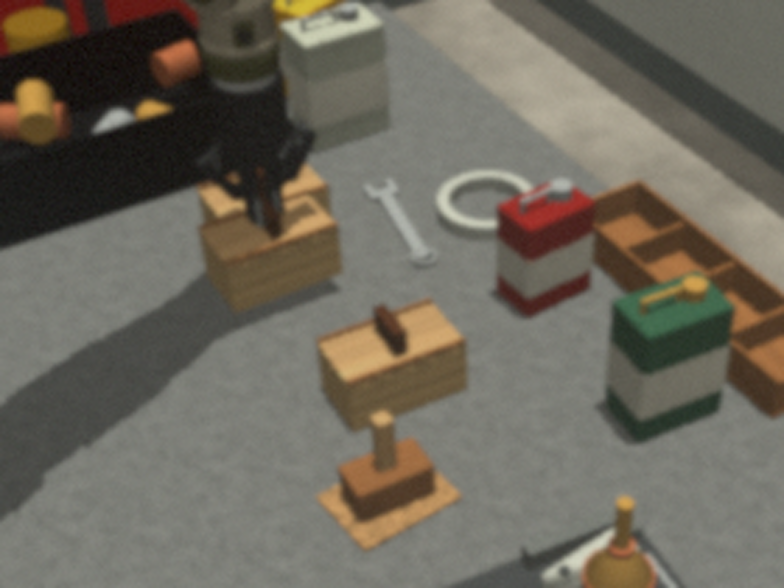

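Request:
move_arm --pt "0 0 12 0 0 0 255" --pt "0 0 22 0 0 0 255" --pt "0 0 25 0 0 0 255" --pt "0 0 25 0 0 0 255" --pt "0 0 25 0 0 0 60" --pt "0 0 25 0 0 0 0" --pt "0 0 25 0 0 0 0" --pt "0 0 25 0 0 0 0"

```text
t: 12.0
ee_pos: [0.5208, 0.299, 0.1426]
tool_rot: [[0.0, 1.0, -0.0], [1.0, -0.0, -0.0], [-0.0, -0.0, -1.0]]
force: [-0.1, 0.1, 0.5]
gripper_width: 0.0702
```

Request:
move_arm --pt "0 0 -25 0 0 0 0" --pt "0 0 -60 0 0 0 0" --pt "40 15 -60 0 0 0 0" --pt "80 30 -60 0 0 0 0" --pt "101 38.5 -60 0 0 0 0" --pt "101 38.5 -25 0 0 0 0" --pt "101 38.5 0 0 0 0 0" --pt "101 38.5 0 0 0 0 0"

```text
t: 12.8
ee_pos: [0.5569, 0.399, 0.1381]
tool_rot: [[-0.0, 1.0, -0.007], [1.0, 0.0, -0.004], [-0.004, -0.007, -1.0]]
force: [-1.0, 0.0, 0.1]
gripper_width: 0.0852
```

```bash
python3 - <<'E'
from h import *
s=st();snap('wrist','w9',scale=1.4);st()
E
```

```text
t 12.8 p [0.5569 0.399  0.1381] R [[-0.0, 1.0, -0.007], [1.0, 0.0, -0.004], [-0.004, -0.007, -1.0]] F [-1.04  0.03  0.14] M [-0.038  0.021  0.015] w 0.0852 q [ 28.9  35.2   6.   61.3  -0.  118.9]
t 12.85 p [0.5579 0.3994 0.1406] R [[-0.0, 1.0, -0.004], [1.0, 0.0, -0.002], [-0.002, -0.004, -1.0]] F [0.36 0.2  0.28] M [ 0.036 -0.001 -0.073] w 0.0854 q [ 28.9  35.1   6.2  61.4  -0.  118.9]
```

View pics/w9.png

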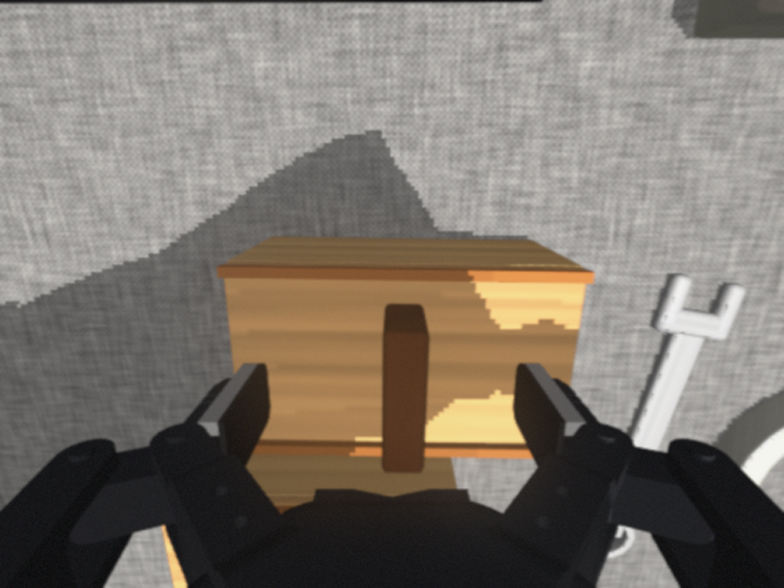

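Request:
move_arm --pt "0 2 0 0 0 0 100" --pt "0 2 0 0 0 0 255" --pt "0 2 0 0 0 0 255" --pt "0 2 0 0 0 0 255" --pt "0 2 0 0 0 0 255" --pt "0 2 0 0 0 0 255" --pt "0 2 0 0 0 0 255" --pt "0 2 0 0 0 0 255"

```text
t: 13.65
ee_pos: [0.561, 0.4001, 0.144]
tool_rot: [[-0.0, 1.0, 0.0], [1.0, 0.0, 0.0], [0.0, 0.0, -1.0]]
force: [-2.8, -2.3, 6.0]
gripper_width: 0.0126
```

Request:
move_arm --pt "0 2 -5 0 0 0 255" --pt "0 2 -12 0 0 0 255" --pt "0 2 -20 0 0 0 255" --pt "0 2 -25 0 0 0 255" --pt "0 2 -25 0 0 0 255" --pt "0 2 -25 0 0 0 255" --pt "0 2 -25 0 0 0 255" --pt "0 2 -25 0 0 0 255"

```text
t: 14.45
ee_pos: [0.563, 0.3999, 0.1674]
tool_rot: [[-0.0, 1.0, -0.001], [1.0, 0.0, -0.0], [-0.0, -0.001, -1.0]]
force: [-0.1, -0.0, -8.8]
gripper_width: 0.0126
```

```bash
python3 - <<'E'
from h import *
s=st();snap('side','sd10',crop=(100,60,380,270),scale=2.8);st()
E
```

```text
t 14.45 p [0.563  0.3999 0.1674] R [[-0.0, 1.0, -0.001], [1.0, 0.0, -0.0], [-0.0, -0.001, -1.0]] F [-0.08 -0.04 -8.8 ] M [-0.006  0.026 -0.004] w 0.0126 q [ 28.7  34.4   8.9  64.6  -0.  118.7]
t 14.5 p [0.5631 0.3999 0.1675] R [[-0.0, 1.0, -0.001], [1.0, 0.0, -0.0], [-0.0, -0.001, -1.0]] F [ 0.23  0.31 -8.7 ] M [-0.064  0.008 -0.01 ] w 0.013 q [ 28.7  34.3   8.9  64.6  -0.  118.7]
```

View pics/sd10.png

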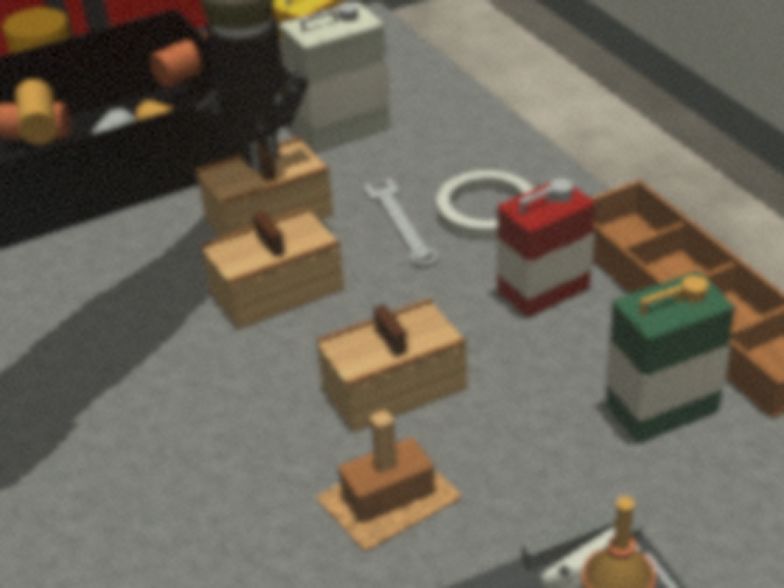

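Request:
move_arm --pt "0 0 12 0 0 0 255" --pt "0 0 22 0 0 0 255" --pt "0 0 24 0 0 0 255" --pt "0 0 24 0 0 0 255" --pt "0 0 24 0 0 0 255" --pt "0 -5 24 0 0 0 255" --pt "0 -15 24 0 0 0 255" --pt "0 -25 24 0 0 0 255"

```text
t: 15.3
ee_pos: [0.5376, 0.4001, 0.144]
tool_rot: [[0.0, 1.0, 0.0], [1.0, -0.0, 0.0], [0.0, 0.0, -1.0]]
force: [2.1, -0.1, -3.6]
gripper_width: 0.0129
```

```bash
python3 - <<'E'
from h import *
s=st();snap('wrist','w11',scale=1.4);st()
E
```

```text
t 15.3 p [0.5376 0.4001 0.144 ] R [[0.0, 1.0, 0.0], [1.0, -0.0, 0.0], [0.0, 0.0, -1.0]] F [ 2.13 -0.08 -3.58] M [ 0.245 -0.341 -0.045] w 0.0129 q [ 29.8  33.    3.1  60.1   0.  119.8]
t 15.35 p [0.5357 0.4002 0.144 ] R [[-0.001, 1.0, -0.001], [1.0, 0.001, -0.0], [-0.0, -0.001, -1.0]] F [-1.48 -0.28 -3.75] M [ 0.062 -0.021 -0.028] w 0.0128 q [ 29.9  32.9   3.   60.1   0.  119.8]
```

View pics/w11.png

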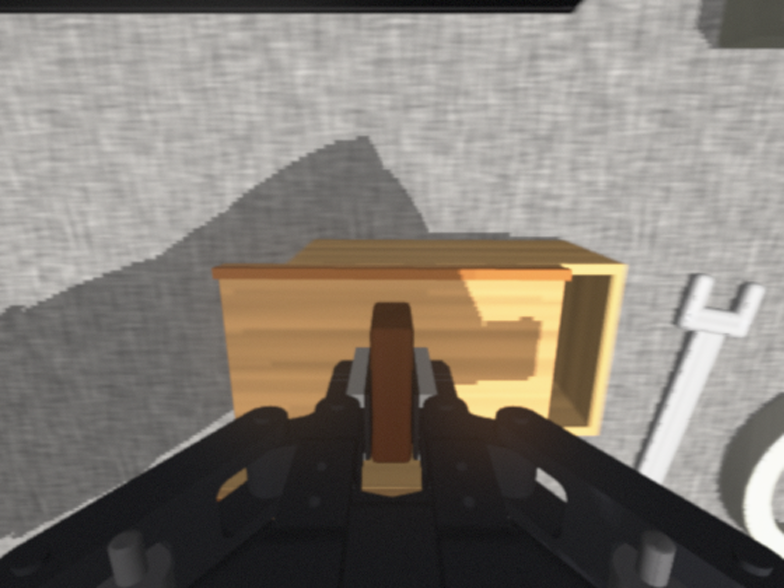

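Request:
move_arm --pt "0 -12 0.5 0 0 0 255" --pt "0 -28 0.5 0 0 0 255" --pt "0 -44 0.5 0 0 0 255" --pt "0 -60 0.5 0 0 0 255" --pt "0 -76 0.5 0 0 0 255" --pt "0 -90 0.5 0 0 0 255" --pt "0 -97 0.5 0 0 0 255" --pt "0 -97 0.5 0 0 0 255"

```text
t: 16.15
ee_pos: [0.4401, 0.4002, 0.144]
tool_rot: [[-0.001, 1.0, -0.0], [1.0, 0.001, 0.0], [0.0, -0.0, -1.0]]
force: [0.4, 0.0, -0.5]
gripper_width: 0.013
```

```bash
python3 - <<'E'
from h import *
s=st();snap('wrist','w12',scale=1.4);snap('side','sd12',crop=(100,60,380,270),scale=2.8);st()
E
```

```text
t 16.15 p [0.4401 0.4002 0.144 ] R [[-0.001, 1.0, -0.0], [1.0, 0.001, 0.0], [0.0, -0.0, -1.0]] F [ 0.36  0.04 -0.52] M [0.042 0.147 0.03 ] w 0.013 q [ 34.5  25.4  -9.7  55.    0.  124.5]
t 16.25 p [0.4414 0.4002 0.144 ] R [[-0.0, 1.0, 0.001], [1.0, 0.0, 0.0], [0.0, 0.001, -1.0]] F [-0.39 -0.63  1.29] M [-0.007  0.166  0.063] w 0.0129 q [ 34.5  25.4  -9.6  55.   -0.  124.5]
```

View pics/w12.png

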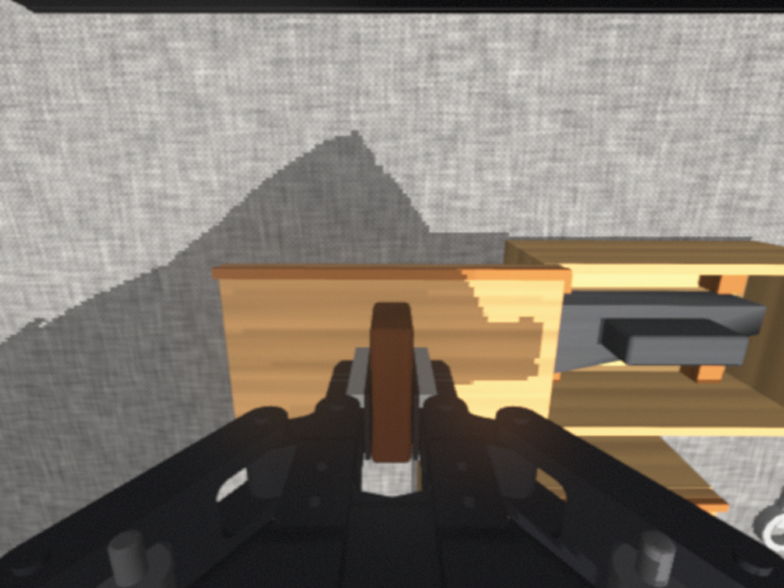

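View pics/sd12.png

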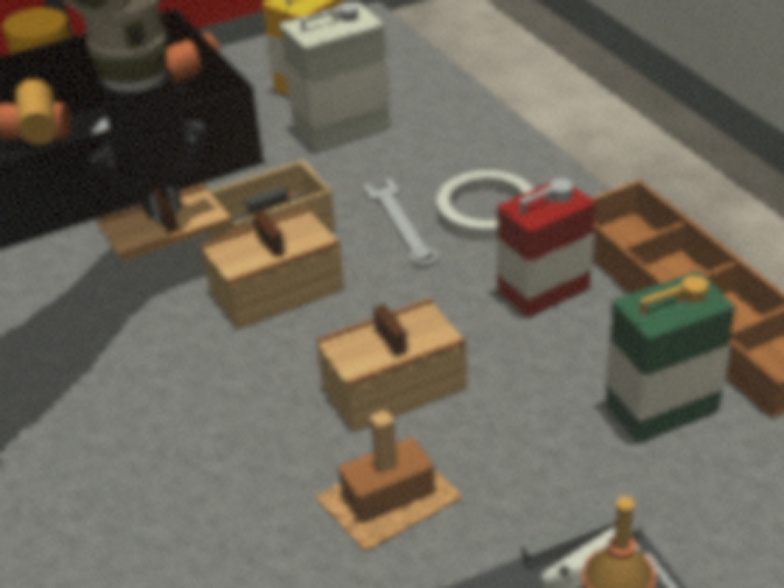

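Request:
move_arm --pt "0 0 0 0 0 0 60" --pt "0 0 0 0 0 0 0" --pt "0 0 0 0 0 0 0" --pt "0 0 -20 0 0 0 0" --pt "0 0 -60 0 0 0 0" --pt "0 0 -110 0 0 0 0" --pt "0 30 -160 0 0 0 0" --pt "0 60 -160 0 0 0 0"

```text
t: 17.05
ee_pos: [0.5025, 0.4013, 0.311]
tool_rot: [[-0.002, 1.0, 0.009], [1.0, 0.002, 0.006], [0.006, 0.009, -1.0]]
force: [1.0, 0.5, 0.6]
gripper_width: 0.0854
```

Request:
move_arm --pt "0 10 0 0 0 -8 0" --pt "0 20 0 0 0 -16 0" --pt "0 30 0 0 0 -24 0" --pt "0 40 0 0 0 -32 0" --pt "0 50 0 0 0 -40 0" --pt "0 60 0 0 0 -48 0" --pt "0 60 0 0 0 -56 0" --pt "0 60 0 0 0 -64 0"

```text
t: 17.85
ee_pos: [0.562, 0.3997, 0.3028]
tool_rot: [[-0.901, 0.434, -0.0], [0.434, 0.901, -0.0], [0.0, -0.001, -1.0]]
force: [0.5, 0.1, -0.0]
gripper_width: 0.0857
```

Request:
move_arm --pt "0 0 0 0 0 -8 0" --pt "0 0 0 0 0 -16 0" --pt "0 0 0 0 0 -24 0" --pt "0 0 0 0 0 -26 0" --pt "0 0 0 0 0 -26 0" --pt "0 0 0 0 0 -26 0" --pt "0 0 0 0 0 -26 0" --pt "0 0 0 0 0 -26 0"

```text
t: 18.65
ee_pos: [0.5614, 0.4, 0.3034]
tool_rot: [[-1.0, 0.001, 0.0], [0.001, 1.0, -0.0], [-0.0, -0.0, -1.0]]
force: [0.3, 0.1, 0.0]
gripper_width: 0.0853
```

```bash
python3 - <<'E'
from h import *
s=st();snap('wrist','w13',scale=1.4);st()
E
```

```text
t 18.65 p [0.5614 0.4    0.3034] R [[-1.0, 0.001, 0.0], [0.001, 1.0, -0.0], [-0.0, -0.0, -1.0]] F [0.29 0.11 0.01] M [-0.003 -0.021  0.042] w 0.0853 q [28.8 31.6 23.3 81.8 -0.  28.8]
t 18.7 p [0.5613 0.4    0.3034] R [[-1.0, 0.0, 0.0], [0.0, 1.0, -0.0], [-0.0, -0.0, -1.0]] F [-0.2  -0.29 -0.17] M [ 0.007 -0.012  0.005] w 0.0851 q [28.8 31.6 23.3 81.8 -0.  28.8]
```

View pics/w13.png

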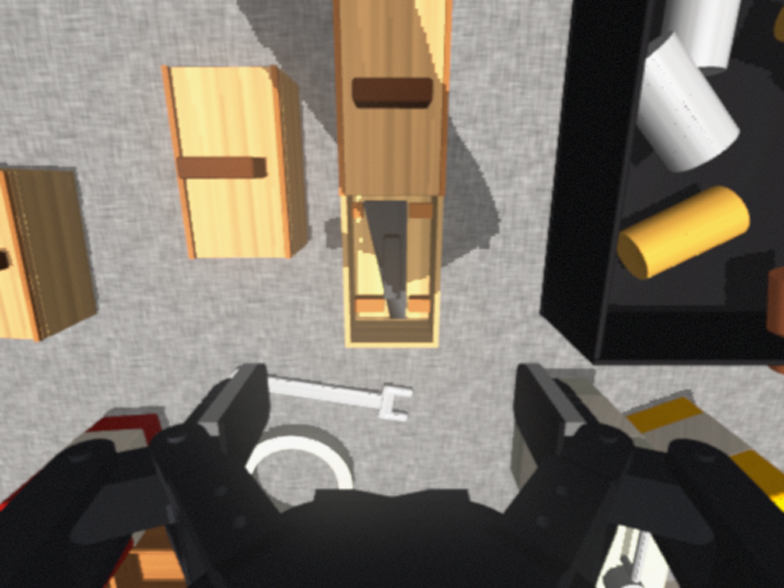

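```bash
python3 - <<'E'
import cv2
im=cv2.imread('pics/w13_full.png');cv2.imwrite('pics/w13a.png',cv2.resize(im[135:255,235:325],None,fx=6,fy=5,interpolation=2))
E
```

```text
(no output)
```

View pics/w13a.png

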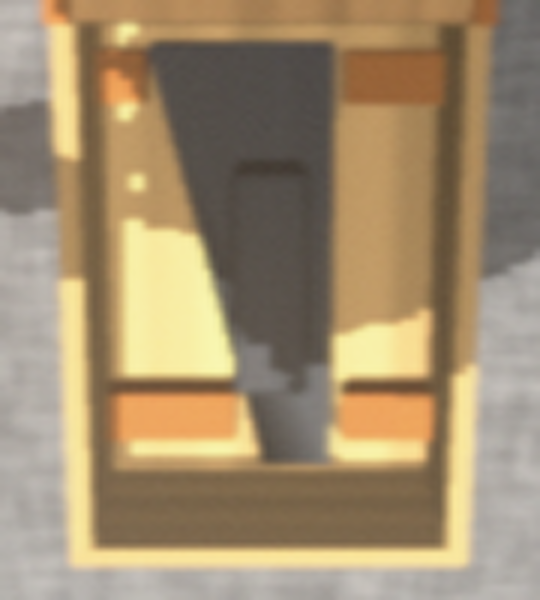

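```bash
python3 - <<'E'
from h import *
ci=ld('w13');f=lambda u,v:(235+u/6,135+v/5)
for nm,q,z in [('rib',[(235,172),(305,172),(305,385),(238,385)],.055),('body',[(150,45),(333,45),(330,462),(262,462)],.031),('boxend',[(72,565),(468,565)],.058),('inner',[(95,548),(445,548),],.058),('edges@mid',[(62,280),(482,280)],.058)]:
    a=np.array([at(ci,*f(*x),z) for x in q]);print(nm,a[:,:2].tolist(),a.mean(0))
E
```

```text
rib [[0.5379, 0.3943], [0.538, 0.4069], [0.5859, 0.4071], [0.5859, 0.3946]] [0.561925 0.400725 0.055   ]
body [[0.5128, 0.378], [0.5129, 0.4125], [0.613, 0.4128], [0.613, 0.3989]] [0.562925 0.40055  0.031   ]
boxend [[0.6284, 0.3624], [0.6285, 0.4386]] [0.62845 0.4005  0.058  ]
inner [[0.6242, 0.367], [0.6242, 0.4341]] [0.6242  0.40055 0.058  ]
edges@mid [[0.561, 0.3628], [0.5611, 0.4391]] [0.56105 0.40095 0.058  ]
```

Request:
move_arm --pt "-1 0.6 30 0 0 0 165" --pt "-1 0.6 60 0 0 0 165" --pt "-1 0.6 90 0 0 0 165" --pt "-1 0.6 105 0 0 0 165" --pt "-1 0.6 105 0 0 0 165" --pt "-1 0.6 105 0 0 0 165" --pt "-1 0.6 105 0 0 0 165" --pt "-1 0.6 105 0 0 0 165"

```text
t: 19.5
ee_pos: [0.563, 0.401, 0.2002]
tool_rot: [[-1.0, 0.0, 0.003], [0.0, 1.0, 0.001], [-0.003, 0.001, -1.0]]
force: [1.2, -0.0, 0.4]
gripper_width: 0.03
```

```bash
python3 - <<'E'
from h import *
s=st();snap('wrist','w14',scale=1.4);st()
E
```

```text
t 19.5 p [0.563  0.401  0.2002] R [[-1.0, 0.0, 0.003], [0.0, 1.0, 0.001], [-0.003, 0.001, -1.0]] F [ 1.19 -0.02  0.35] M [ 0.014  0.032 -0.039] w 0.03 q [28.8 33.2 11.7 68.3 -0.  28.8]
t 19.55 p [0.5629 0.401  0.2   ] R [[-1.0, 0.0, 0.002], [0.0, 1.0, 0.001], [-0.002, 0.001, -1.0]] F [-0.09 -0.2   0.77] M [ 0.016 -0.014 -0.003] w 0.0299 q [28.8 33.2 11.7 68.3 -0.  28.8]
```

View pics/w14.png

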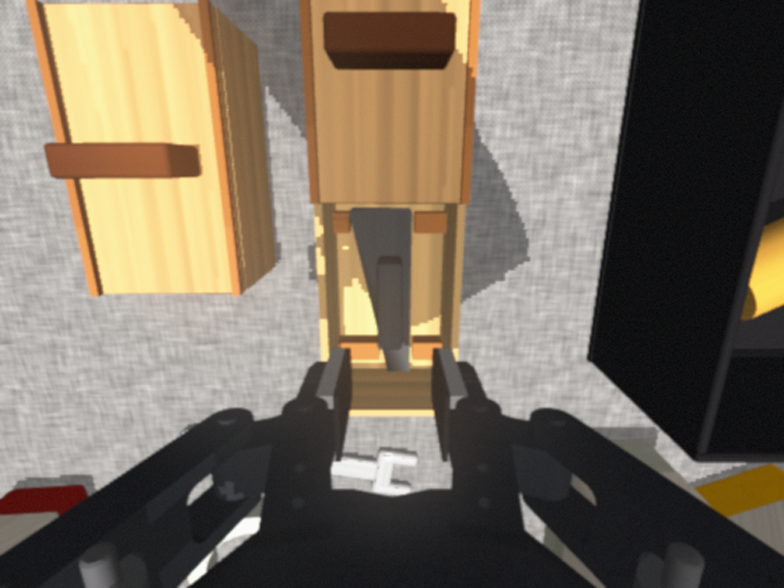

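Request:
move_arm --pt "0 0 25 0 0 0 165" --pt "0 0 50 0 0 0 165" --pt "0 0 70 0 0 0 165" --pt "0 0 82 0 0 0 165" --pt "0 0 90 0 0 0 165" --pt "0 0 91 0 0 0 165" --pt "0 0 91 0 0 0 165" --pt "0 0 91 0 0 0 165"

```text
t: 20.35
ee_pos: [0.563, 0.401, 0.1087]
tool_rot: [[-1.0, 0.0, 0.002], [0.0, 1.0, 0.001], [-0.002, 0.001, -1.0]]
force: [0.7, 0.8, 0.5]
gripper_width: 0.0304
```

```bash
python3 - <<'E'
from h import *
s=st();snap('wrist','w15',scale=1.4);st()
E
```

```text
t 20.35 p [0.563  0.401  0.1087] R [[-1.0, 0.0, 0.002], [0.0, 1.0, 0.001], [-0.002, 0.001, -1.0]] F [0.71 0.79 0.53] M [ 0.027 -0.028  0.033] w 0.0304 q [28.8 36.7  4.4 57.5 -0.  28.8]
t 20.4 p [0.5629 0.401  0.1087] R [[-1.0, -0.0, 0.002], [-0.0, 1.0, 0.001], [-0.002, 0.001, -1.0]] F [-0.25  0.08 -0.35] M [-0.002  0.029  0.007] w 0.0301 q [28.8 36.7  4.4 57.5 -0.  28.8]
```

View pics/w15.png

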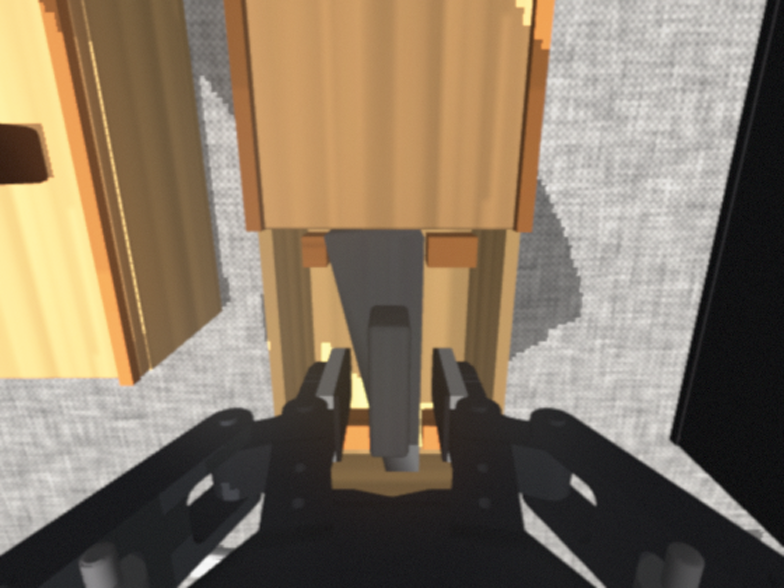

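Request:
move_arm --pt "0 0 0.5 0 0 0 255" --pt "0 0 0.5 0 0 0 255" --pt "0 0 0.5 0 0 0 255" --pt "0 0 0.5 0 0 0 255" --pt "0 0 0.5 0 0 0 255" --pt "0 0 0.5 0 0 0 255" --pt "0 0 0 0 0 0 255" --pt "0 0 -5 0 0 0 255"

```text
t: 21.2
ee_pos: [0.5613, 0.4002, 0.1108]
tool_rot: [[-1.0, 0.0, -0.003], [0.0, 1.0, -0.001], [0.003, -0.001, -1.0]]
force: [-0.5, 0.3, -5.5]
gripper_width: 0.013
```

Request:
move_arm --pt "0 0 -15 0 0 0 255" --pt "0 0 -30 0 0 0 255" --pt "0 0 -50 0 0 0 255" --pt "0 0 -70 0 0 0 255" --pt "0 0 -95 0 0 0 255" --pt "0 0 -120 0 0 0 255" --pt "0 0 -145 0 0 0 255" --pt "0 0 -145 0 0 0 255"

```text
t: 22.0
ee_pos: [0.5631, 0.4013, 0.2603]
tool_rot: [[-1.0, -0.0, 0.004], [-0.0, 1.0, 0.002], [-0.004, 0.002, -1.0]]
force: [0.9, 0.6, -5.2]
gripper_width: 0.0126
```

```bash
python3 - <<'E'
from h import *
s=st();snap('wrist','w16',scale=1.4);st()
E
```

```text
t 22.0 p [0.5631 0.4013 0.2603] R [[-1.0, -0.0, 0.004], [-0.0, 1.0, 0.002], [-0.004, 0.002, -1.0]] F [ 0.95  0.61 -5.23] M [ 0.015 -0.05  -0.043] w 0.0126 q [28.8 31.9 18.  75.8  0.  28.8]
t 22.05 p [0.5626 0.401  0.258 ] R [[-1.0, -0.0, 0.002], [-0.0, 1.0, 0.001], [-0.002, 0.001, -1.0]] F [ 0.11  0.16 -5.27] M [ 0.005 -0.051 -0.012] w 0.0125 q [28.8 32.  17.8 75.7  0.  28.8]
```

View pics/w16.png

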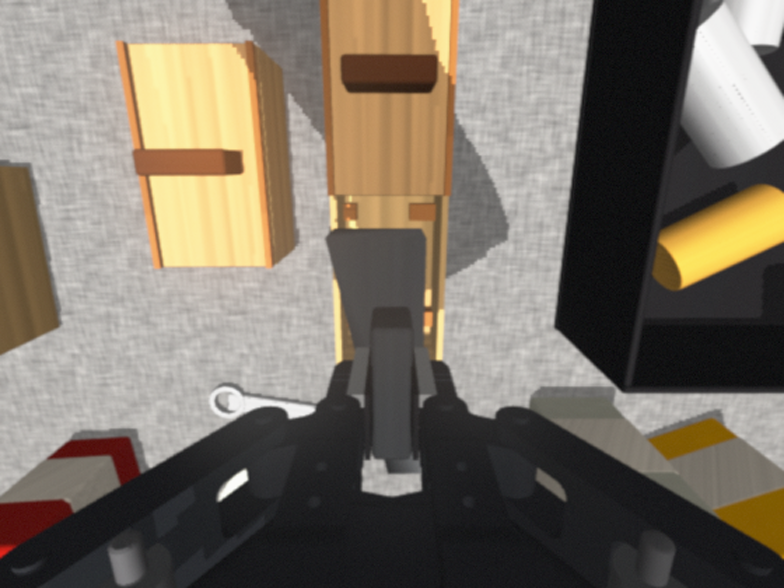

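Request:
move_arm --pt "0 -25 0 0 0 0 255" --pt "5 -65 0 0 0 0 255" --pt "10 -110 0 0 0 0 255" --pt "15 -155 0 0 0 0 255" --pt "20 -200 0 0 0 0 255" --pt "25 -245 0 0 0 0 255" --pt "30 -290 0 0 0 0 255" --pt "35 -335 0 0 0 0 255"

```text
t: 22.85
ee_pos: [0.5254, 0.0641, 0.2547]
tool_rot: [[-1.0, -0.0, -0.004], [-0.0, 1.0, 0.0], [0.004, 0.0, -1.0]]
force: [1.1, -0.1, -5.7]
gripper_width: 0.0129
```

Request:
move_arm --pt "5 -45 0 0 0 0 255" --pt "10 -90 0 0 0 0 255" --pt "15 -135 0 0 0 0 255" --pt "20 -180 0 0 0 0 255" --pt "25 -220 0 0 0 2 255" --pt "25 -250 0 0 0 4 255" --pt "25 -270 0 0 0 5.16 255" --pt "25 -276 0 0 0 5.16 255"

```text
t: 23.65
ee_pos: [0.5011, -0.2121, 0.2547]
tool_rot: [[-0.996, 0.093, -0.003], [0.093, 0.996, 0.002], [0.003, 0.001, -1.0]]
force: [-0.1, 0.0, -6.2]
gripper_width: 0.0128
```

```bash
python3 - <<'E'
from h import *
s=st();snap('wrist','w17',scale=1.4);st();snap('side','sd17',scale=1.4)
st()
E
```

```text
t 23.65 p [ 0.5011 -0.2121  0.2547] R [[-0.996, 0.093, -0.003], [0.093, 0.996, 0.002], [0.003, 0.001, -1.0]] F [-0.14  0.03 -6.25] M [-0.002 -0.025 -0.038] w 0.0128 q [-31.4  15.8  -7.3  67.1  -0.  -26. ]
t 23.7 p [ 0.5012 -0.2118  0.2549] R [[-0.996, 0.092, -0.003], [0.092, 0.996, 0.002], [0.003, 0.001, -1.0]] F [-0.08 -0.5  -6.59] M [-0.02  -0.009  0.06 ] w 0.0128 q [-31.4  15.8  -7.3  67.2  -0.  -26.1]
t 23.75 p [ 0.5013 -0.2105  0.2553] R [[-0.996, 0.091, -0.003], [0.091, 0.996, 0.002], [0.003, 0.002, -1.0]] F [ 0.98 -0.22 -5.12] M [ 0.006  0.036 -0.04 ] w 0.0126 q [-31.2  15.7  -7.3  67.2   0.  -26. ]
```

View pics/w17.png

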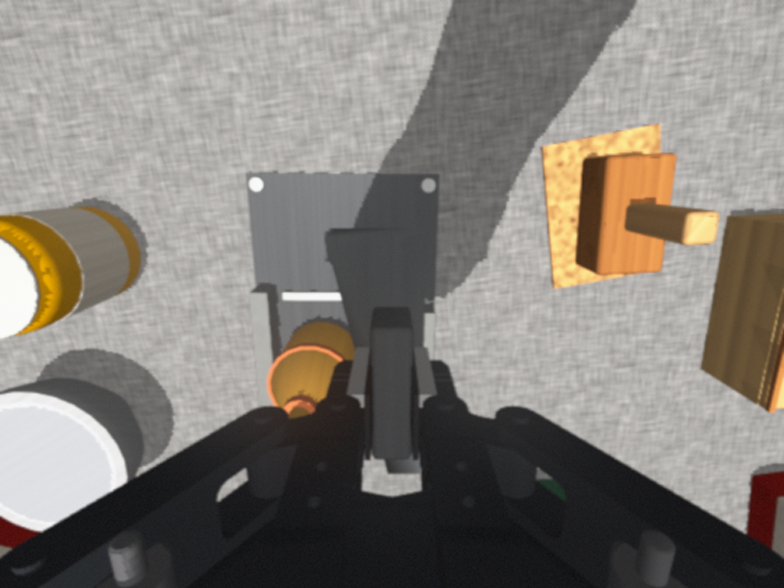

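View pics/sd17.png

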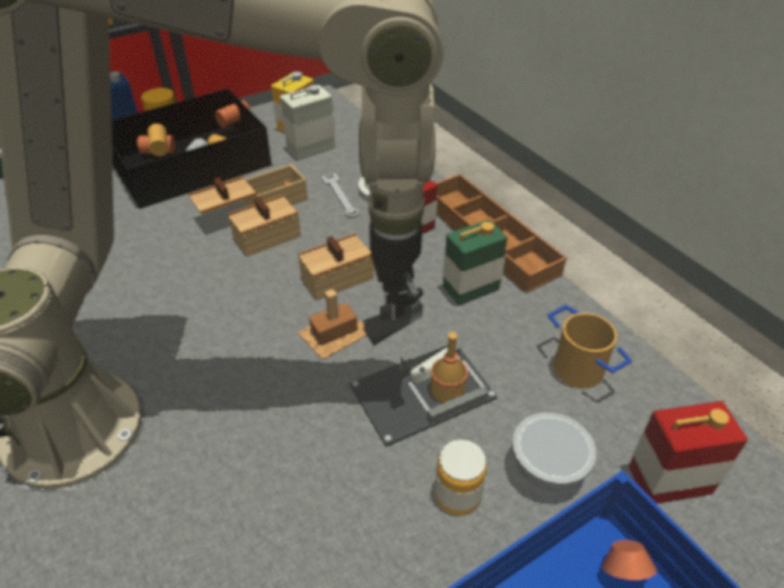

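Request:
move_arm --pt "-1 0 40 0 0 0 255" --pt "-1 0 75 0 0 0 255" --pt "-1 0 100 0 0 0 255" --pt "-1 0 118 0 0 0 255" --pt "-1 0 130 0 0 0 255" --pt "-1 0 136 0 0 0 255" --pt "-1 0 136 0 0 0 255" --pt "-1 0 136 0 0 0 255"

```text
t: 24.55
ee_pos: [0.5038, -0.2105, 0.1222]
tool_rot: [[-0.996, 0.089, 0.001], [0.089, 0.996, -0.001], [-0.001, -0.0, -1.0]]
force: [-0.3, 0.4, -5.8]
gripper_width: 0.0125
```

```bash
python3 - <<'E'
from h import *
s=st();snap('wrist','w18',scale=1.4);st();
p=np.load('clamp.npy');c,s_=np.cos(p[2]),np.sin(p[2]);d=s['ee_pos'][:2]-p[:2];print(c*d[0]+s_*d[1],-s_*d[0]+c*d[1])
E
```

```text
t 24.55 p [ 0.5038 -0.2105  0.1222] R [[-0.996, 0.089, 0.001], [0.089, 0.996, -0.001], [-0.001, -0.0, -1.0]] F [-0.28  0.37 -5.79] M [-0.007 -0.007  0.001] w 0.0125 q [-31.1  21.8 -18.8  49.3   0.  -26. ]
t 24.6 p [ 0.504  -0.2107  0.1225] R [[-0.996, 0.09, 0.002], [0.09, 0.996, -0.001], [-0.002, -0.001, -1.0]] F [-0.19  0.1  -6.63] M [-0.034  0.047  0.01 ] w 0.0126 q [-31.1  21.8 -18.8  49.3   0.  -26. ]
-0.06648524337612075 -0.0019578882894739306
```

View pics/w18.png

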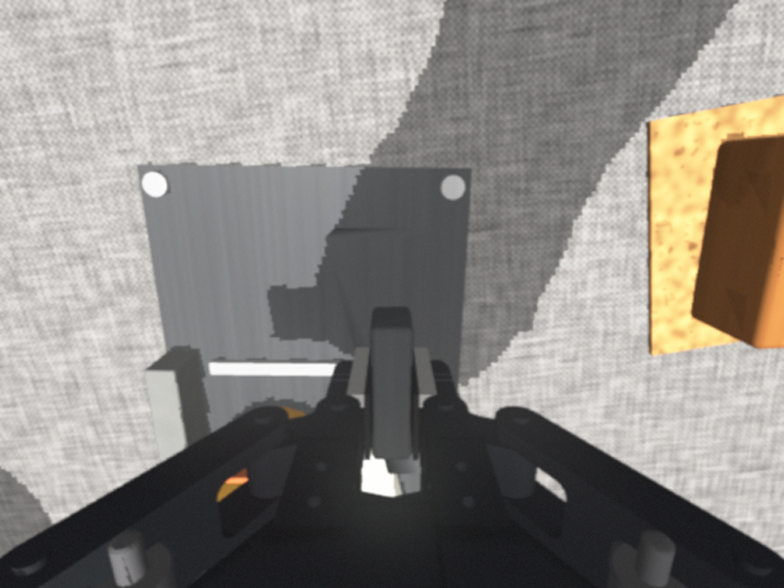

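```bash
python3 - <<'E'
from h import *
snap('scene','sc18',crop=(170,110,330,230),scale=5);st()
E
```

```text
t 24.65 p [ 0.504  -0.2108  0.1225] R [[-0.996, 0.09, 0.002], [0.09, 0.996, -0.001], [-0.002, -0.001, -1.0]] F [-1.22 -0.46 -6.06] M [-0.087  0.011  0.011] w 0.0127 q [-31.1  21.8 -18.8  49.3   0.  -26. ]
```

View pics/sc18.png

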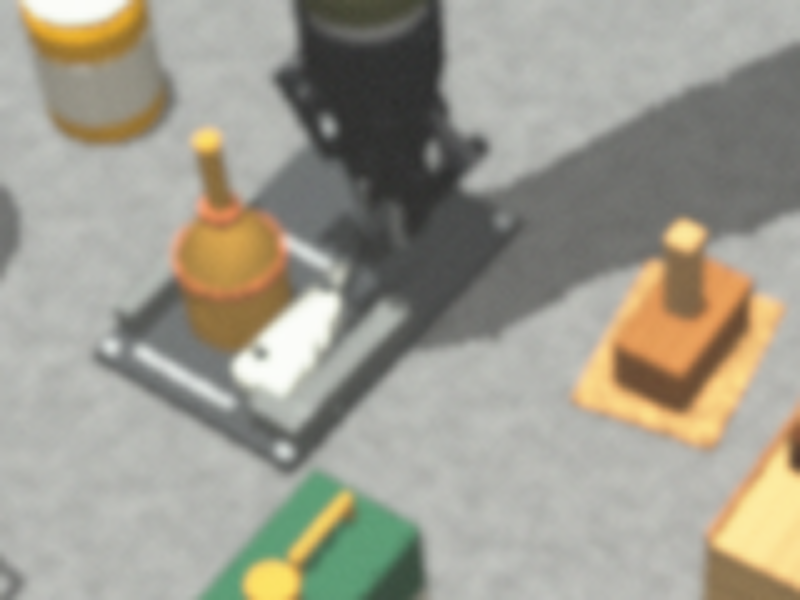

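Request:
move_arm --pt "0 0 3 0 0 0 255" --pt "0 0 6 0 0 0 255" --pt "0 0 8 0 0 0 255" --pt "0 0 9.5 0 0 0 255" --pt "0 0 10.5 0 0 0 255" --pt "0 0 11 0 0 0 255" --pt "0 0 11 0 0 0 255" --pt "0 0 11 0 0 0 255"

```text
t: 25.45
ee_pos: [0.5031, -0.2105, 0.1109]
tool_rot: [[-0.996, 0.09, -0.0], [0.09, 0.996, -0.0], [0.0, -0.0, -1.0]]
force: [-3.9, 0.6, 1.5]
gripper_width: 0.0129
```

```bash
python3 - <<'E'
from h import *
s=st()
p=np.load('clamp.npy');c,s_=np.cos(p[2]),np.sin(p[2]);d=s['ee_pos'][:2]-p[:2];print(c*d[0]+s_*d[1],-s_*d[0]+c*d[1])
E
```

```text
t 25.45 p [ 0.5031 -0.2105  0.1109] R [[-0.996, 0.09, -0.0], [0.09, 0.996, -0.0], [0.0, -0.0, -1.0]] F [-3.86  0.63  1.5 ] M [0.275 0.714 0.016] w 0.0129 q [-31.1  22.5 -19.6  47.9  -0.  -26. ]
-0.06723476798407459 -0.0020212454175991025
```

Request:
move_arm --pt "0 0 0 0 0 0 200" --pt "0 0 0 0 0 0 120" --pt "0 0 0 0 0 0 120" --pt "0 0 0 0 0 0 120" --pt "0 0 -30 0 0 0 120" --pt "0 0 -70 0 0 0 60" --pt "0 0 -110 0 0 0 0" --pt "0 0 -120 0 0 0 0"

```text
t: 26.25
ee_pos: [0.5053, -0.2116, 0.2353]
tool_rot: [[-0.996, 0.09, 0.007], [0.09, 0.996, -0.004], [-0.007, -0.003, -1.0]]
force: [0.0, -0.4, 0.7]
gripper_width: 0.0848
```

```bash
python3 - <<'E'
from h import *
s=st();snap('wrist','w19',scale=1.4);snap('scene','sc19',crop=(170,110,330,230),scale=5);st()
E
```

```text
t 26.25 p [ 0.5053 -0.2116  0.2353] R [[-0.996, 0.09, 0.007], [0.09, 0.996, -0.004], [-0.007, -0.003, -1.0]] F [ 0.02 -0.42  0.66] M [-0.068 -0.037  0.021] w 0.0848 q [-31.1  16.3  -9.4  63.9   0.  -26. ]
t 26.35 p [ 0.5045 -0.2111  0.2325] R [[-0.996, 0.09, 0.004], [0.09, 0.996, -0.002], [-0.004, -0.002, -1.0]] F [ 0.41 -0.39 -0.27] M [ 0.004 -0.033 -0.04 ] w 0.0854 q [-31.1  16.4  -9.6  63.7   0.  -26. ]
```

View pics/w19.png

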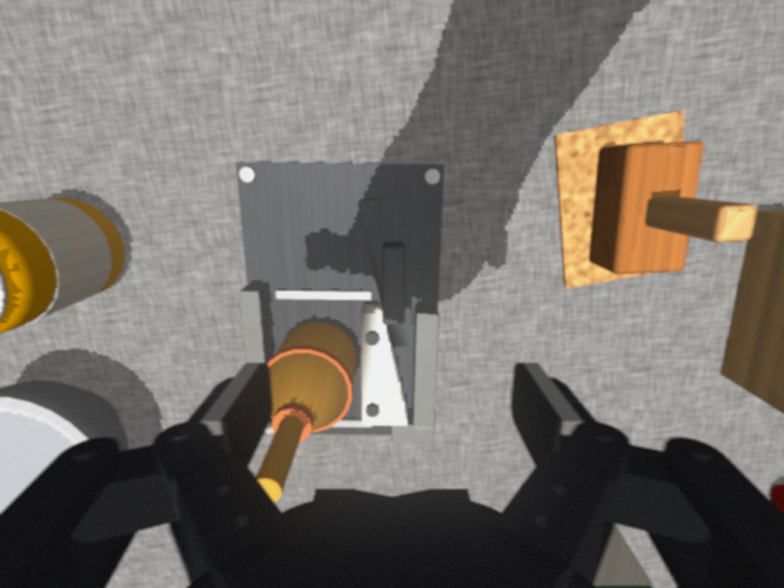

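View pics/sc19.png

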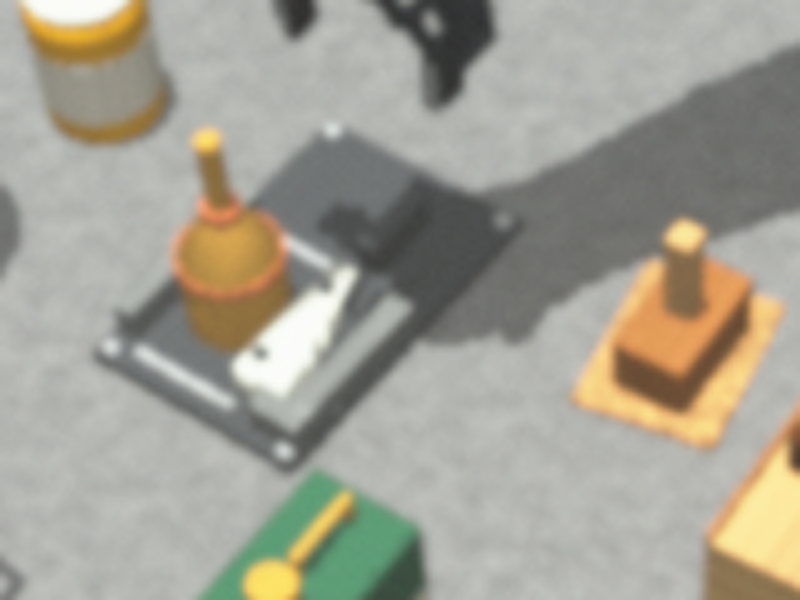

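Request:
move_arm --pt "6 20 0 0 0 8 0" --pt "12 40 0 0 0 16 0" --pt "18 60 0 0 0 24 0" --pt "24 80 0 0 0 32 0" --pt "30 100 0 0 0 40 0" --pt "36 122 0 0 0 48 0" --pt "42 144 0 0 0 56 0" --pt "46.7 163.4 0 0 0 64 0"

```text
t: 27.15
ee_pos: [0.4701, -0.0423, 0.2282]
tool_rot: [[-0.35, 0.937, -0.003], [0.937, 0.35, 0.001], [0.002, -0.003, -1.0]]
force: [-0.2, -0.6, 0.2]
gripper_width: 0.0855
```

Request:
move_arm --pt "0 0 0 0 0 8 0" --pt "0 0 0 0 0 16 0" --pt "0 0 0 0 0 24 0" --pt "0 0 0 0 0 26 0" --pt "0 0 0 0 0 26 0" --pt "0 0 0 0 0 26 0" --pt "0 0 0 0 0 26 0" --pt "0 0 0 0 0 26 0"

```text
t: 27.95
ee_pos: [0.4713, -0.0435, 0.2301]
tool_rot: [[0.09, 0.996, -0.0], [0.996, -0.09, 0.0], [0.0, -0.0, -1.0]]
force: [-0.3, 0.2, -0.4]
gripper_width: 0.0851
```

```bash
python3 - <<'E'
from h import *
s=st();snap('wrist','w20',scale=1.4);st()
E
```

```text
t 27.95 p [ 0.4713 -0.0435  0.2301] R [[0.09, 0.996, -0.0], [0.996, -0.09, 0.0], [0.0, -0.0, -1.0]] F [-0.3   0.24 -0.38] M [-0.024  0.023 -0.031] w 0.0851 q [-15.    8.9 -19.7  61.4   0.   80.1]
t 28.0 p [ 0.4714 -0.0435  0.2302] R [[0.09, 0.996, -0.0], [0.996, -0.09, 0.0], [0.0, -0.0, -1.0]] F [0.02 0.01 0.49] M [-0.    -0.017  0.038] w 0.0854 q [-15.    8.9 -19.7  61.4   0.   80.1]
```

View pics/w20.png

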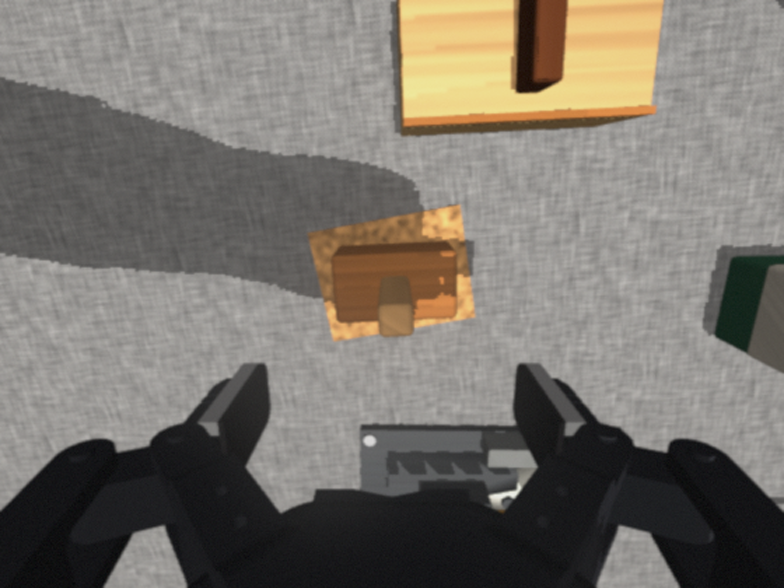

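```bash
python3 - <<'E'
from h import *
ci=ld('w20')
a=np.array([at(ci,u/1.4,v/1.4,.105) for u,v in [(379,309),(411,306),(413,334),(380,336)]]);print(a,a.mean(0))
a=np.array([at(ci,u/1.4,v/1.4,.043) for u,v in [(333,262),(456,256),(457,318),(336,321)]]);print(a,a.mean(0))
E
```

```text
[[ 0.4654 -0.0369  0.105 ]
 [ 0.4813 -0.0368  0.105 ]
 [ 0.4812 -0.0517  0.105 ]
 [ 0.4644 -0.0513  0.105 ]] [ 0.473075 -0.044175  0.105   ]
[[ 0.4356 -0.0238  0.043 ]
 [ 0.5133 -0.0269  0.043 ]
 [ 0.512  -0.0684  0.043 ]
 [ 0.4324 -0.0634  0.043 ]] [ 0.473325 -0.045625  0.043   ]
```

Request:
move_arm --pt "-1.2 1.7 35 0 0 0 60" --pt "-1.2 1.7 70 0 0 0 100" --pt "-1.2 1.7 95 0 0 0 100" --pt "-1.2 1.7 108 0 0 0 100" --pt "-1.2 1.7 111 0 0 0 100" --pt "-1.2 1.7 111 0 0 0 100" --pt "-1.2 1.7 111 0 0 0 100" --pt "-1.2 1.7 111 0 0 0 160"

```text
t: 28.8
ee_pos: [0.4739, -0.0451, 0.1205]
tool_rot: [[0.09, 0.996, 0.002], [0.996, -0.09, -0.001], [-0.0, 0.002, -1.0]]
force: [-0.1, 0.4, 1.3]
gripper_width: 0.0391
```

Request:
move_arm --pt "0 0 0 0 0 0 255" --pt "0 0 0 0 0 0 255" --pt "0 0 0 0 0 0 255" --pt "0 0 0 0 0 0 255" --pt "0 0 0 0 0 0 255" --pt "0 0 0 0 0 0 255" --pt "0 0 -5 0 0 0 255" --pt "0 0 -10 0 0 0 255"

```text
t: 29.6
ee_pos: [0.4724, -0.0447, 0.1292]
tool_rot: [[0.09, 0.996, -0.002], [0.996, -0.09, 0.0], [0.0, -0.002, -1.0]]
force: [0.1, -0.6, -4.2]
gripper_width: 0.0176
```

```bash
python3 - <<'E'
from h import *
s=st();snap('wrist','w21',scale=1.4);st()
E
```

```text
t 29.6 p [ 0.4724 -0.0447  0.1292] R [[0.09, 0.996, -0.002], [0.996, -0.09, 0.0], [0.0, -0.002, -1.0]] F [ 0.12 -0.56 -4.15] M [ 0.002  0.024 -0.023] w 0.0176 q [-15.1  14.6 -28.3  47.2  -0.   80. ]
t 29.65 p [ 0.4729 -0.0448  0.13  ] R [[0.09, 0.996, -0.0], [0.996, -0.09, 0.0], [0.0, -0.0, -1.0]] F [-0.71  0.48 -3.71] M [ 0.011  0.021 -0.059] w 0.0172 q [-15.1  14.5 -28.2  47.3  -0.   80. ]
```

View pics/w21.png

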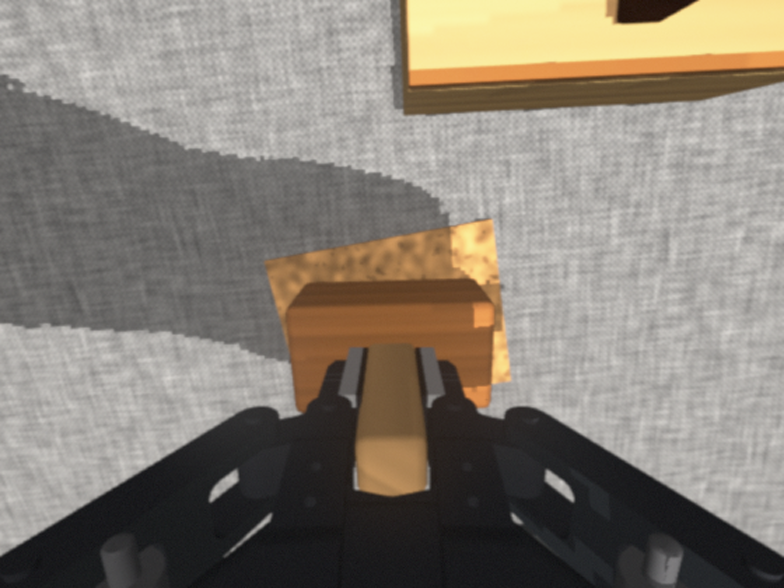

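Request:
move_arm --pt "0 0 -20 0 0 0 255" --pt "-15 -6 -35 0 0 0 255" --pt "-50 -20 -35 0 0 0 255" --pt "-90 -35 -35 0 0 0 255" --pt "-130 -50 -35 0 0 0 255" --pt "-165 -63 -35 0 0 0 255" --pt "-165 -63 -20 0 0 0 255" --pt "-165 -63 -15 0 0 0 255"

```text
t: 30.45
ee_pos: [0.3943, -0.2041, 0.1435]
tool_rot: [[0.093, 0.996, -0.001], [0.996, -0.093, 0.001], [0.001, -0.001, -1.0]]
force: [0.3, 1.1, -4.4]
gripper_width: 0.0172
```

```bash
cat >> h.py <<'E'
def cl(pt):
    p=np.load('clamp.npy');c,s=np.cos(p[2]),np.sin(p[2]);d=np.array(pt)[:2]-p[:2];return np.round([c*d[0]+s*d[1],-s*d[0]+c*d[1]],4)
E
python3 - <<'E'
from h import *
s=st();snap('scene','sc22',crop=(170,70,330,190),scale=5);snap('side','sd22',crop=(200,170,440,350),scale=3.3);s=st();print(cl(s['ee_pos']))
E
```

```text
t 30.45 p [ 0.3943 -0.2041  0.1435] R [[0.093, 0.996, -0.001], [0.996, -0.093, 0.001], [0.001, -0.001, -1.0]] F [ 0.32  1.1  -4.39] M [ 0.091  0.083 -0.075] w 0.0172 q [-37.8  10.6 -31.2  48.3   0.   57.6]
t 30.55 p [ 0.3946 -0.2027  0.1435] R [[0.09, 0.996, -0.002], [0.996, -0.09, 0.002], [0.002, -0.002, -1.0]] F [ 0.05  0.63 -3.11] M [ 0.003  0.002 -0.021] w 0.0175 q [-37.6  10.6 -31.2  48.4   0.   57.6]
[-0.176  -0.0041]
```

View pics/sc22.png

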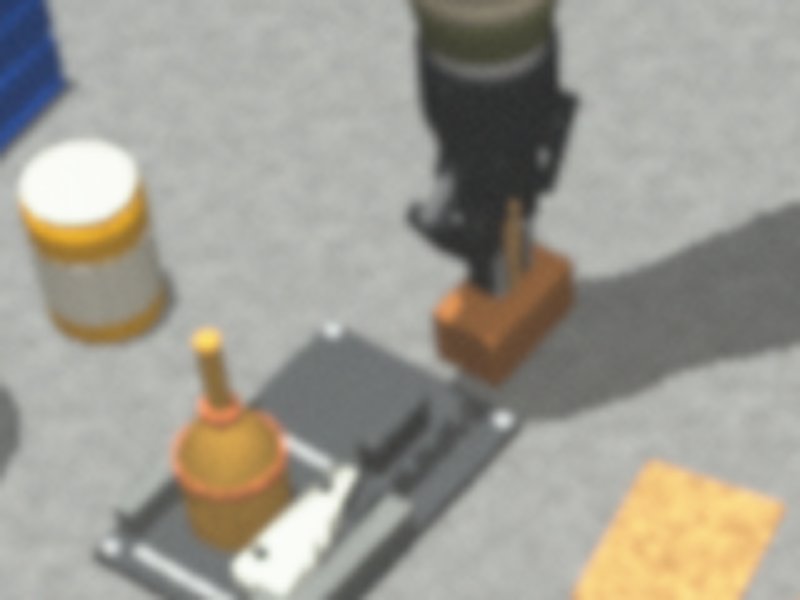

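View pics/sd22.png

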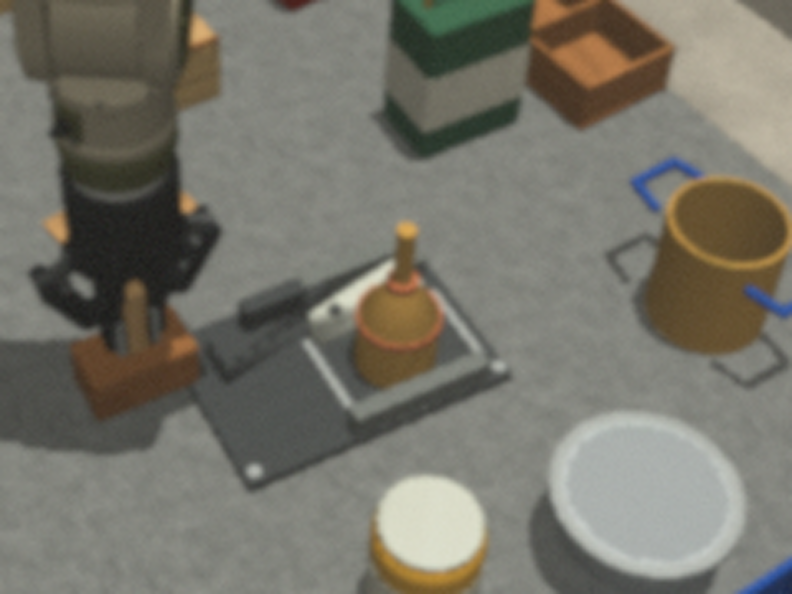

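Request:
move_arm --pt "0 0 8 0 0 0 255" --pt "0 0 15 0 0 0 255" --pt "0 8 15 0 0 0 255" --pt "0 16 15 0 0 0 255" --pt "0 23 15 0 0 0 255" --pt "0 29 15 0 0 0 255" --pt "0 34 15 0 0 0 255" --pt "0 38 15 0 0 0 255"

```text
t: 31.35
ee_pos: [0.4318, -0.2058, 0.129]
tool_rot: [[0.089, 0.996, -0.005], [0.996, -0.089, 0.002], [0.001, -0.005, -1.0]]
force: [-8.2, 2.5, 1.3]
gripper_width: 0.0173
```

```bash
python3 - <<'E'
from h import *
s=st();print(cl(s['ee_pos']));snap('scene','sc23',crop=(170,70,330,190),scale=5);snap('wrist','w23',scale=1.4)
E
```

```text
t 31.35 p [ 0.4318 -0.2058  0.129 ] R [[0.089, 0.996, -0.005], [0.996, -0.089, 0.002], [0.001, -0.005, -1.0]] F [-8.15  2.52  1.34] M [0.521 1.817 0.174] w 0.0173 q [-35.1  15.1 -27.6  47.6  -0.1  60.1]
[-0.1386 -0.0038]
```

View pics/sc23.png

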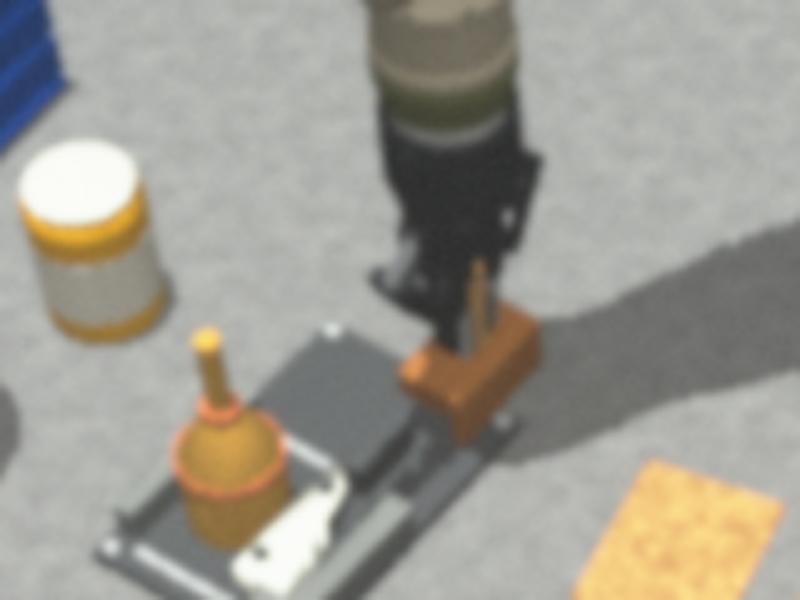

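View pics/w23.png

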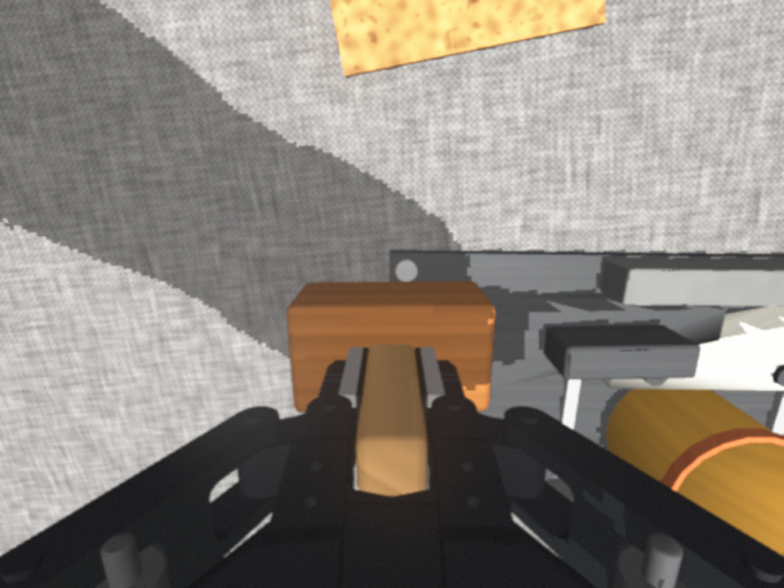

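Request:
move_arm --pt "0 3 0 0 0 0 255" --pt "0 6 0 0 0 0 255" --pt "0 9 0 0 0 0 255" --pt "0 12 0 0 0 0 255" --pt "0 15 0 0 0 0 255" --pt "0 18 0 0 0 0 255" --pt "0 18 0 0 0 0 255" --pt "0 18 0 0 0 0 255"

```text
t: 32.25
ee_pos: [0.4496, -0.207, 0.1287]
tool_rot: [[0.089, 0.996, -0.005], [0.996, -0.089, 0.003], [0.003, -0.005, -1.0]]
force: [-5.5, 2.1, -1.1]
gripper_width: 0.0171
```

```bash
python3 - <<'E'
from h import *
s=st();print(cl(s['ee_pos']));snap('side','sd24',crop=(200,170,440,350),scale=3.3);snap('wrist','w24',scale=1.4)
E
```

```text
t 32.25 p [ 0.4496 -0.207   0.1287] R [[0.089, 0.996, -0.005], [0.996, -0.089, 0.003], [0.003, -0.005, -1.0]] F [-5.47  2.14 -1.13] M [0.73  1.424 0.124] w 0.0171 q [-34.   16.7 -25.3  48.3  -0.   61.1]
[-0.1209 -0.0034]
```

View pics/sd24.png

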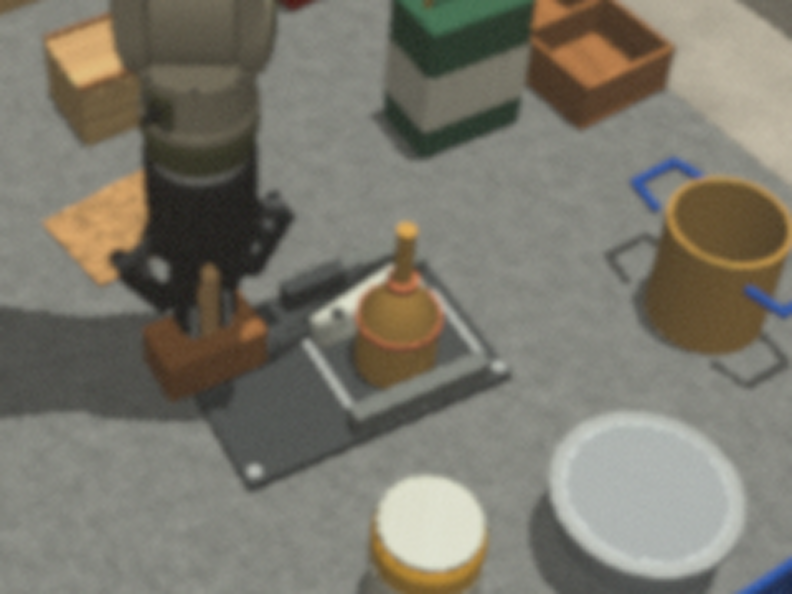

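View pics/w24.png

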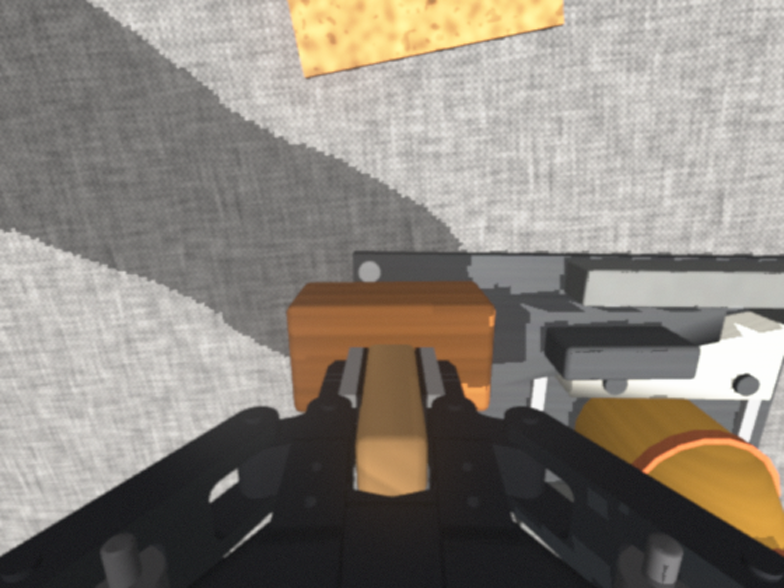

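Request:
move_arm --pt "0 4 0 0 0 0 255" --pt "0 8 0 0 0 0 255" --pt "0 12 0 0 0 0 255" --pt "0 16 0 0 0 0 255" --pt "0 20 0 0 0 0 255" --pt "0 23 0 0 0 0 255" --pt "0 25 0 0 0 0 255" --pt "0 25 0 0 0 0 255"

```text
t: 33.15
ee_pos: [0.4733, -0.2083, 0.128]
tool_rot: [[0.089, 0.996, -0.008], [0.996, -0.089, 0.005], [0.004, -0.008, -1.0]]
force: [-9.0, 5.8, 0.7]
gripper_width: 0.0171
```

```bash
python3 - <<'E'
from h import *
s=st();print(cl(s['ee_pos']))
E
```

```text
t 33.15 p [ 0.4733 -0.2083  0.128 ] R [[0.089, 0.996, -0.008], [0.996, -0.089, 0.005], [0.004, -0.008, -1.0]] F [-9.03  5.79  0.7 ] M [1.22  1.901 0.145] w 0.0171 q [-32.7  19.  -22.1  49.4   0.   62.4]
[-0.0971 -0.0025]
```

Request:
move_arm --pt "0 1 0 0 0 0 255" --pt "0 2 0 0 0 0 255" --pt "0 3 0 0 0 0 255" --pt "0 4 0 0 0 0 255" --pt "0 5 0 0 0 0 255" --pt "0 6 0 0 0 0 255" --pt "0 7 0 0 0 0 255" --pt "0 7 0 0 0 0 255"

```text
t: 33.95
ee_pos: [0.48, -0.2089, 0.128]
tool_rot: [[0.089, 0.996, -0.008], [0.996, -0.089, 0.005], [0.004, -0.009, -1.0]]
force: [-9.3, 4.1, 0.7]
gripper_width: 0.0171
```

```bash
python3 - <<'E'
from h import *
s=st();print(cl(s['ee_pos']));snap('side','sd25',crop=(200,170,440,350),scale=3.3);snap('wrist','w25',scale=1.4)
E
```

```text
t 33.95 p [ 0.48   -0.2089  0.128 ] R [[0.089, 0.996, -0.008], [0.996, -0.089, 0.005], [0.004, -0.009, -1.0]] F [-9.26  4.15  0.73] M [1.12  2.064 0.18 ] w 0.0171 q [-32.3  19.7 -21.1  49.8  -0.   62.8]
[-0.0904 -0.0025]
```

View pics/sd25.png

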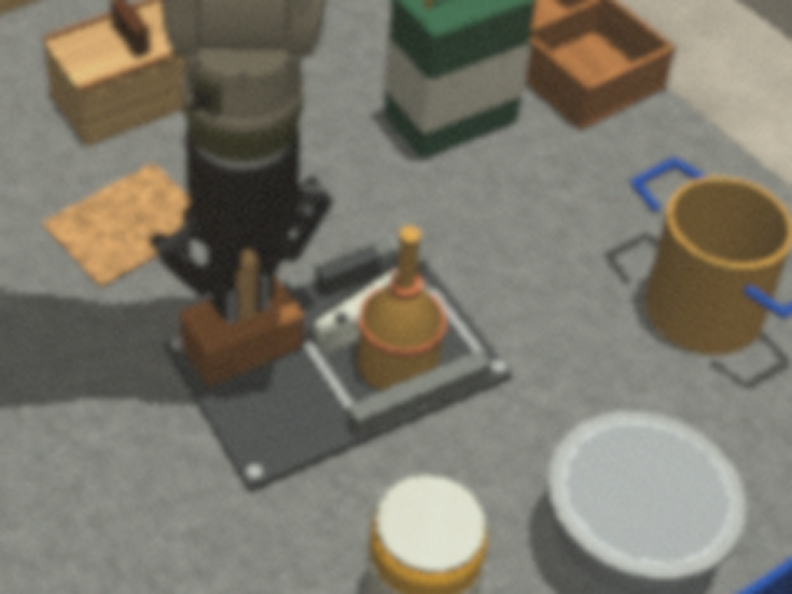

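View pics/w25.png

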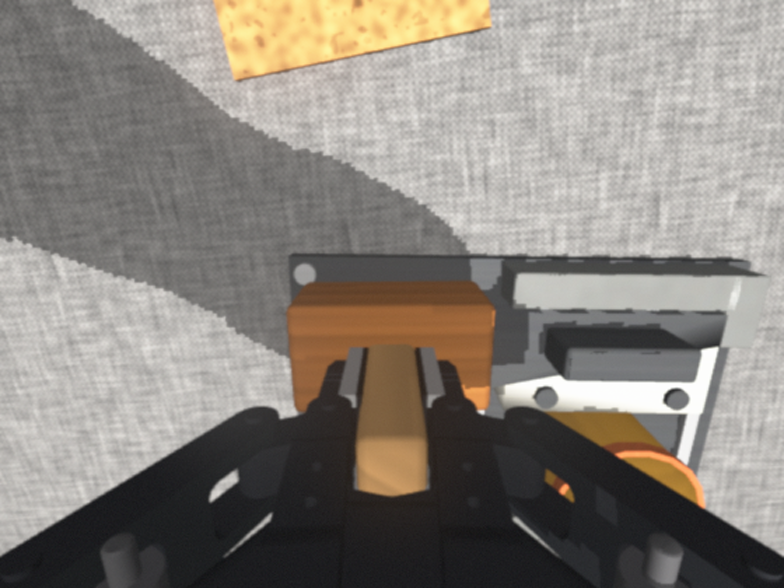

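Request:
move_arm --pt "0 1 0 0 0 0 255" --pt "0 2 0 0 0 0 255" --pt "0 3 0 0 0 0 255" --pt "0 4 0 0 0 0 255" --pt "0 4 0 0 0 0 255" --pt "0 4 0 0 0 0 255" --pt "0 4 0 0 0 0 255" --pt "0 4 0 0 0 0 255"

```text
t: 34.85
ee_pos: [0.4821, -0.209, 0.128]
tool_rot: [[0.09, 0.996, -0.012], [0.996, -0.089, 0.005], [0.004, -0.012, -1.0]]
force: [-15.4, 4.1, 5.9]
gripper_width: 0.017
```

```bash
python3 - <<'E'
from h import *
s=st();print(cl(s['ee_pos']))
E
```

```text
t 34.85 p [ 0.4821 -0.209   0.128 ] R [[0.09, 0.996, -0.012], [0.996, -0.089, 0.005], [0.004, -0.012, -1.0]] F [-15.37   4.12   5.88] M [1.012 3.269 0.161] w 0.017 q [-32.1  20.  -20.6  50.1  -0.1  63. ]
[-0.0883 -0.0025]
```

Request:
move_arm --pt "0 1.5 0 0 0 0 255" --pt "0 3 0 0 0 0 255" --pt "0 4.5 0 0 0 0 255" --pt "0 5 0 0 0 0 255" --pt "0 5 0 0 0 0 255" --pt "0 5 0 0 0 0 255" --pt "0 5 0 0 0 0 255" --pt "0 5 0 0 0 0 255"

```text
t: 35.65
ee_pos: [0.4832, -0.2091, 0.1277]
tool_rot: [[0.091, 0.996, -0.021], [0.996, -0.091, 0.005], [0.003, -0.021, -1.0]]
force: [-27.4, 3.3, 14.8]
gripper_width: 0.0174
```

```bash
python3 - <<'E'
from h import *
s=st();print(cl(s['ee_pos']));snap('wrist','w26',scale=1.4);snap('side','sd26',crop=(200,170,440,350),scale=3.3)
E
```

```text
t 35.65 p [ 0.4832 -0.2091  0.1277] R [[0.091, 0.996, -0.021], [0.996, -0.091, 0.005], [0.003, -0.021, -1.0]] F [-27.39   3.29  14.81] M [0.858 5.813 0.216] w 0.0174 q [-32.   20.4 -20.1  50.7  -0.4  63.2]
[-0.0872 -0.0024]
```

View pics/w26.png

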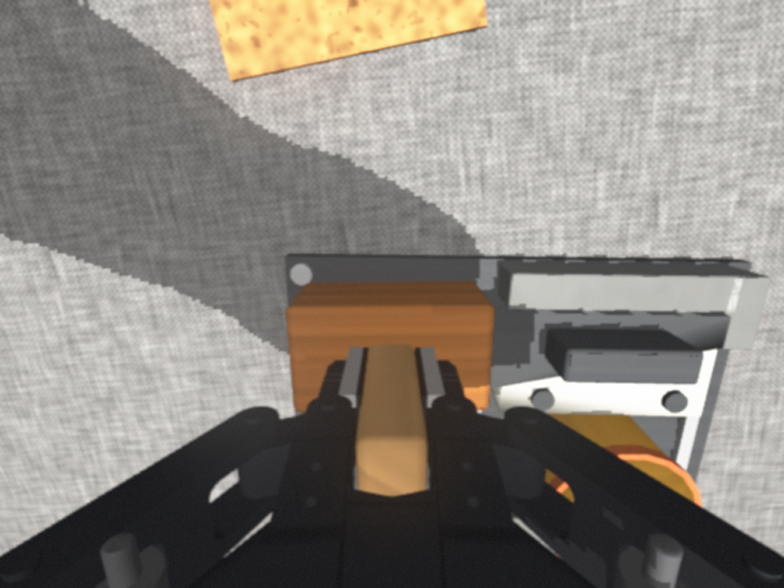

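View pics/sd26.png

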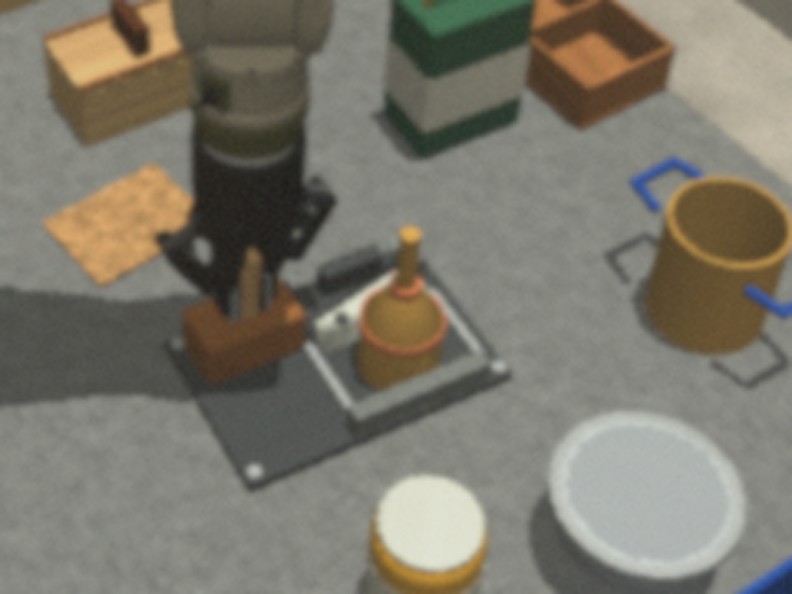

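Request:
move_arm --pt "0 -5 0 0 0 0 255" --pt "0 -12 0 0 0 0 255" --pt "0 -20 0 0 0 0 255" --pt "0 -30 -2 0 0 0 255" --pt "0 -40 -20 0 0 0 255" --pt "0 -40 -45 0 0 0 255" --pt "0 -40 -60 0 0 0 255" --pt "0 -40 -60 0 0 0 255"

```text
t: 36.55
ee_pos: [0.4537, -0.2098, 0.1922]
tool_rot: [[0.09, 0.996, 0.005], [0.996, -0.09, -0.003], [-0.003, 0.006, -1.0]]
force: [-0.1, -0.6, -3.0]
gripper_width: 0.0172
```

```bash
python3 - <<'E'
from h import *
snap('wrist','w27',scale=1.4);s=st();R=s['tool_rot'];d=np.array([.4725,-.046,.121])-s['ee_pos'];print(np.round(R.T@d*1000,1))
E
```

```text
t 36.6 p [ 0.453  -0.2093  0.1907] R [[0.09, 0.996, 0.003], [0.996, -0.09, -0.002], [-0.002, 0.004, -1.0]] F [-0.61 -0.39 -3.32] M [-0.017  0.008 -0.006] w 0.0176 q [-34.   13.2 -20.2  56.4   0.   61.1]
[164.6   4.4  69.4]
```

View pics/w27.png

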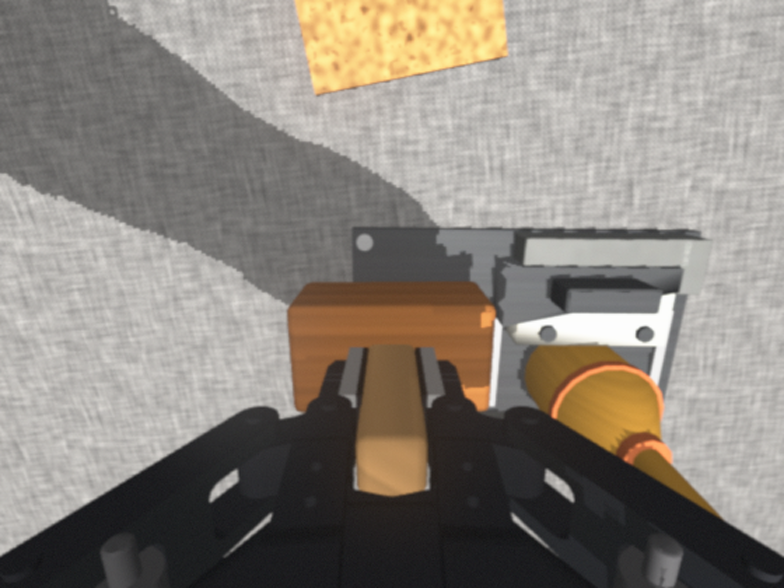

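```bash
python3 - <<'E'
from h import *
ci=ld('w27');p=np.load('clamp.npy');c,s=np.cos(p[2]),np.sin(p[2])
def T(x,y,z):return [p[0]+(c*x-s*y)/1000,p[1]+(s*x+c*y)/1000,z/1000]
im=cv2.imread('pics/w27_full.png');im=cv2.resize(im,None,fx=4,fy=4,interpolation=2)
for poly,col in [([(-25,-7,58),(25,-7,58),(25,7,58),(-25,7,58)],(0,0,255)),([(-40,12.5,30),(50,12.5,30)],(0,255,0)),([(-40,30,30),(75,30,30)],(0,255,0)),([(-50,12.5,34),(-50,-23.5,34),(50,-1.5,34),(50,12.5,34)],(255,0,255))]:
    q=np.array([proj(ci,T(*a))*4 for a in poly],int);cv2.polylines(im,[q],len(q)>2,col,1)
cv2.imwrite('pics/ov2.png',im[600:1100,1380:2080])
E
```

```text
(no output)
```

View pics/ov2.png

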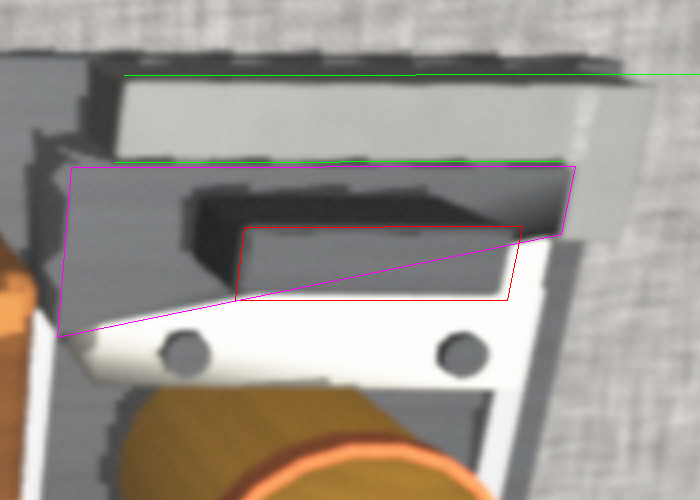

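Request:
move_arm --pt "35 1 0 0 0 0 255" --pt "75 2 0 0 0 0 255" --pt "115 3 0 0 0 0 255" --pt "150 4 0 0 0 0 255" --pt "164.5 4.4 0 0 0 0 255" --pt "164.5 4.4 20 0 0 0 255" --pt "164.5 4.4 40 0 0 0 255" --pt "164.5 4.4 40 0 0 0 255"

```text
t: 37.4
ee_pos: [0.4689, -0.0442, 0.1462]
tool_rot: [[0.089, 0.996, -0.006], [0.996, -0.089, 0.002], [0.001, -0.006, -1.0]]
force: [-1.5, -0.4, -4.0]
gripper_width: 0.0174
```

```bash
python3 - <<'E'
from h import *
snap('wrist','w28',scale=1.4);s=st();R=s['tool_rot'];d=np.array([.4725,-.046,.121])-s['ee_pos'];print(np.round(R.T@d*1000,1))
E
```

```text
t 37.45 p [ 0.4697 -0.0447  0.1476] R [[0.09, 0.996, -0.004], [0.996, -0.09, 0.001], [0.001, -0.004, -1.0]] F [-0.19 -0.47 -3.41] M [-0.031  0.028 -0.083] w 0.0179 q [-15.2  13.2 -27.1  50.    0.   79.9]
[-1.1  3.  26.6]
```

View pics/w28.png

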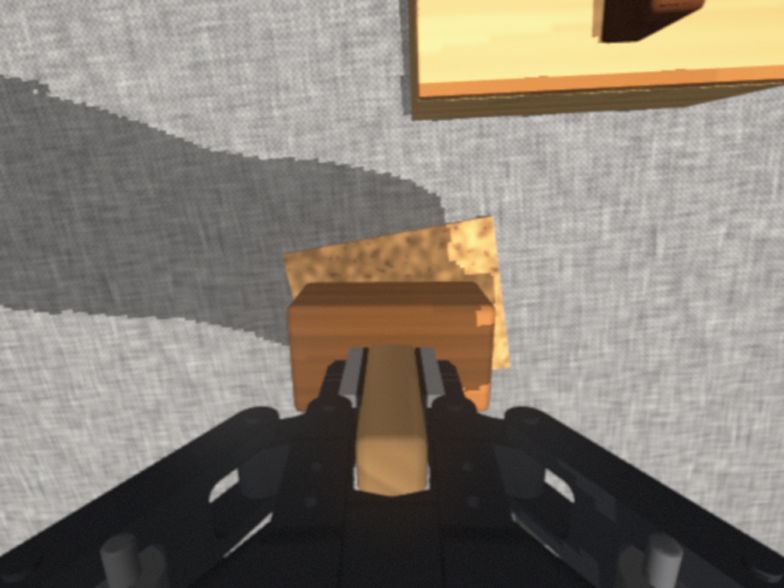

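Request:
move_arm --pt "-1 2 10 0 0 0 255" --pt "-1 2 18 0 0 0 255" --pt "-1 2 23 0 0 0 255" --pt "-1 2 26 0 0 0 255" --pt "-1 2 28 0 0 0 255" --pt "-1 2 28 0 0 0 255" --pt "-1 2 28 0 0 0 255" --pt "-1 2 28 0 0 0 255"

```text
t: 38.25
ee_pos: [0.4735, -0.0464, 0.1217]
tool_rot: [[0.09, 0.996, 0.001], [0.996, -0.09, -0.0], [-0.0, 0.001, -1.0]]
force: [-0.5, 0.2, -2.7]
gripper_width: 0.0172
```

Request:
move_arm --pt "0 0 1 0 0 0 255" --pt "0 0 2 0 0 0 255" --pt "0 0 3 0 0 0 255" --pt "0 0 3 0 0 0 255" --pt "0 0 3 0 0 0 255" --pt "0 0 3 0 0 0 255" --pt "0 0 3 0 0 0 255" --pt "0 0 3 0 0 0 255"

```text
t: 39.05
ee_pos: [0.4735, -0.0466, 0.1203]
tool_rot: [[0.09, 0.996, 0.001], [0.996, -0.09, -0.001], [-0.001, 0.002, -1.0]]
force: [-5.9, -0.7, 13.6]
gripper_width: 0.0176
```

Seated. Release and rise.

Request:
move_arm --pt "0 0 -2 0 0 0 255" --pt "0 0 -2 0 0 0 120" --pt "0 0 -2 0 0 0 90" --pt "0 0 -2 0 0 0 90" --pt "0 0 -25 0 0 0 90" --pt "0 0 -60 0 0 0 60" --pt "0 0 -100 0 0 0 0" --pt "0 0 -150 0 0 0 0"

```text
t: 39.85
ee_pos: [0.4724, -0.0461, 0.2685]
tool_rot: [[0.09, 0.996, -0.003], [0.996, -0.09, 0.001], [0.001, -0.003, -1.0]]
force: [1.2, -0.8, 0.2]
gripper_width: 0.0852
```

```bash
python3 - <<'E'
from h import *
s=st();snap('wrist','w29',scale=1.4);snap('side','sd29',scale=1.4);s=st()
E
```

```text
t 39.85 p [ 0.4724 -0.0461  0.2685] R [[0.09, 0.996, -0.003], [0.996, -0.09, 0.001], [0.001, -0.003, -1.0]] F [ 1.16 -0.75  0.23] M [-0.025 -0.074 -0.011] w 0.0852 q [-15.3   7.8 -15.4  67.    0.   79.9]
t 39.95 p [ 0.4764 -0.0472  0.2749] R [[0.09, 0.996, 0.011], [0.996, -0.09, -0.003], [-0.002, 0.011, -1.0]] F [-0.28 -0.28 -0.21] M [ 0.004 -0.007  0.002] w 0.0856 q [-15.3   7.5 -14.8  67.    0.   79.9]
```

View pics/w29.png

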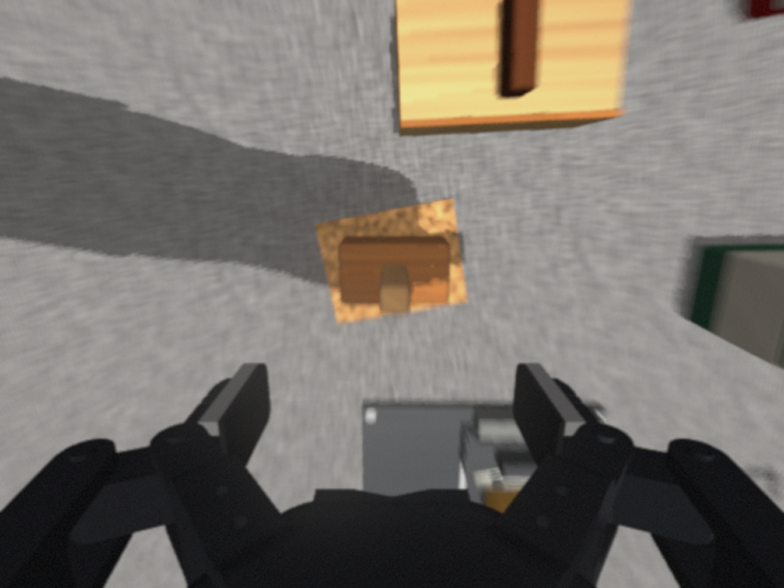

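View pics/sd29.png

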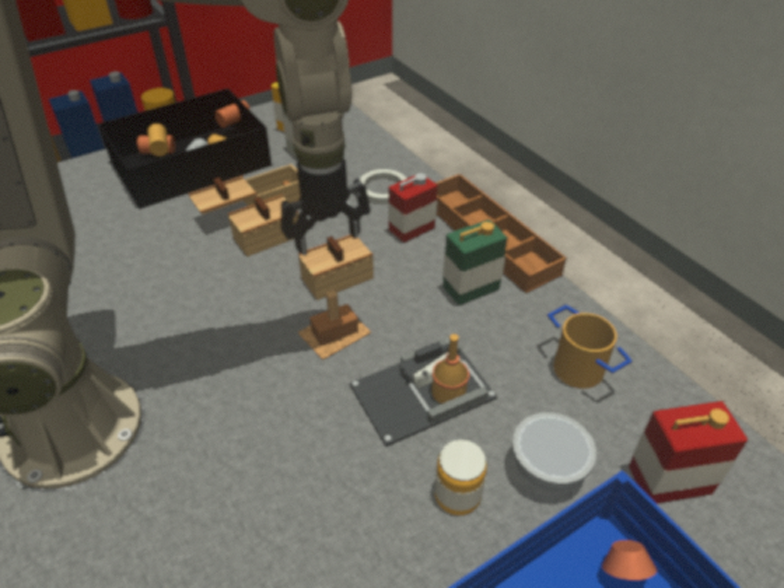

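Request:
move_arm --pt "40 -7 0 0 0 0 0" --pt "85 -14 0 0 0 0 0" --pt "130 -22 0 0 0 0 0" --pt "175 -30 0 0 0 0 0" --pt "220 -37 0 0 0 -2 0" --pt "265 -45 0 0 0 -4 0" --pt "310 -53 0 0 0 -5.16 0" --pt "350 -60 0 0 0 -5.16 0"

```text
t: 40.75
ee_pos: [0.4444, 0.3098, 0.268]
tool_rot: [[-0.001, 1.0, -0.0], [1.0, 0.001, 0.0], [0.0, -0.0, -1.0]]
force: [0.7, 0.5, 0.4]
gripper_width: 0.0852
```

Request:
move_arm --pt "40 -3 0 0 0 0 0" --pt "70 -7 0 0 0 0 0" --pt "85 -7 0 0 0 0 0" --pt "85 -7 0 0 0 0 0" --pt "85 -7 0 0 0 0 0" --pt "85 -7 0 0 0 0 0" --pt "85 -7 0 0 0 0 0" --pt "85 -7 0 0 0 0 0"

```text
t: 41.55
ee_pos: [0.4384, 0.3917, 0.2687]
tool_rot: [[0.001, 1.0, 0.0], [1.0, -0.001, 0.0], [0.0, 0.0, -1.0]]
force: [0.1, -0.2, -0.2]
gripper_width: 0.0855
```

```bash
python3 - <<'E'
from h import *
snap('wrist','w30',scale=1.4);s=st()
E
```

```text
t 41.6 p [0.4384 0.3918 0.2687] R [[0.001, 1.0, 0.0], [1.0, -0.001, 0.0], [0.0, 0.0, -1.0]] F [-0.78 -0.99  0.73] M [ 0.001  0.01  -0.01 ] w 0.0853 q [ 34.   20.    0.6  70.6  -0.  124. ]
```

View pics/w30.png

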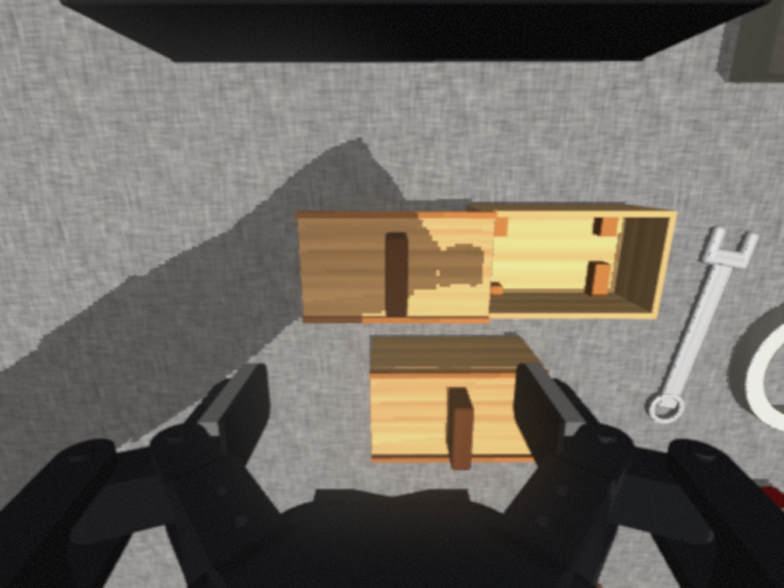

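Request:
move_arm --pt "8 2.5 40 0 0 0 0" --pt "8 2.5 80 0 0 0 0" --pt "8 2.5 105 0 0 0 0" --pt "8 2.5 120 0 0 0 0" --pt "8 2.5 125 0 0 0 60" --pt "8 2.5 125 0 0 0 150" --pt "8 2.5 125 0 0 0 255" --pt "8 2.5 125 0 0 0 255"

```text
t: 42.4
ee_pos: [0.4413, 0.401, 0.1448]
tool_rot: [[0.0, 1.0, 0.002], [1.0, -0.0, 0.001], [0.001, 0.002, -1.0]]
force: [0.2, -0.9, 0.2]
gripper_width: 0.0283
```

Request:
move_arm --pt "0 0 0 0 0 0 255" --pt "0 0 0 0 0 0 255" --pt "0 0 0 0 0 0 255" --pt "0 5 0 0 0 0 255" --pt "0 17 0 0 0 0 255" --pt "0 30 0 0 0 0 255" --pt "0 43 0 0 0 0 255" --pt "0 56 0 0 0 0 255"

```text
t: 43.2
ee_pos: [0.4973, 0.4008, 0.1448]
tool_rot: [[-0.0, 1.0, 0.001], [1.0, 0.0, 0.001], [0.001, 0.001, -1.0]]
force: [-1.2, 0.1, 7.8]
gripper_width: 0.0123
```

```bash
python3 - <<'E'
from h import *
snap('wrist','w31',scale=1.4);s=st()
E
```

```text
t 43.25 p [0.4995 0.4008 0.1448] R [[0.001, 1.0, 0.004], [1.0, -0.001, 0.002], [0.002, 0.004, -1.0]] F [ 1.81 -1.83  8.19] M [-0.226 -0.078 -0.02 ] w 0.0127 q [ 31.6  29.8  -2.3  57.7  -0.  121.6]
```

View pics/w31.png

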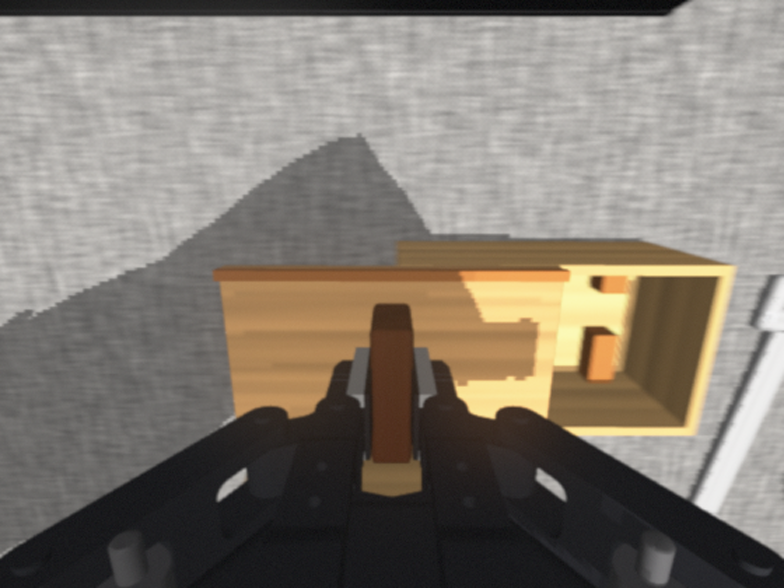

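Request:
move_arm --pt "0 8 -1 0 0 0 255" --pt "0 20 -1 0 0 0 255" --pt "0 32 -1 0 0 0 255" --pt "0 44 -1 0 0 0 255" --pt "0 54 -1 0 0 0 255" --pt "0 60 -1 0 0 0 255" --pt "0 63 -1 0 0 0 255" --pt "0 63 -1 0 0 0 255"

```text
t: 44.05
ee_pos: [0.5613, 0.4007, 0.1449]
tool_rot: [[0.001, 1.0, 0.002], [1.0, -0.001, 0.001], [0.001, 0.002, -1.0]]
force: [1.2, -0.7, 5.0]
gripper_width: 0.0128
```

```bash
python3 - <<'E'
from h import *
snap('wrist','w32',scale=1.4);s=st()
E
```

```text
t 44.1 p [0.561  0.4007 0.1448] R [[0.0, 1.0, 0.002], [1.0, -0.0, 0.001], [0.001, 0.002, -1.0]] F [0.93 0.26 4.41] M [ 0.017 -0.122  0.031] w 0.0126 q [ 28.9  35.    6.7  61.6  -0.  118.9]
```

View pics/w32.png

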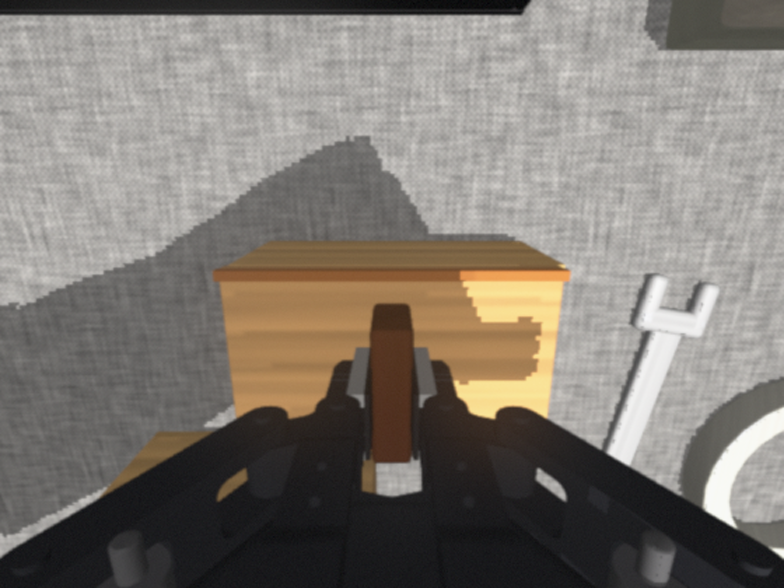

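Request:
move_arm --pt "0 2 -1 0 0 0 255" --pt "0 3 -1 0 0 0 255" --pt "0 3 -1 0 0 0 255" --pt "0 3 -1 0 0 0 60" --pt "0 3 -1 0 0 0 0" --pt "0 3 -1 0 0 0 0" --pt "0 3 -1 0 0 0 0" --pt "0 3 -30 0 0 0 0"

```text
t: 44.9
ee_pos: [0.5603, 0.3993, 0.1701]
tool_rot: [[0.0, 1.0, -0.007], [1.0, -0.0, -0.004], [-0.004, -0.007, -1.0]]
force: [0.6, 0.1, -0.0]
gripper_width: 0.0835
```

Request:
move_arm --pt "0 0 -40 0 0 0 0" --pt "-20 -10 -80 0 0 0 0" --pt "-60 -10 -120 0 0 0 0" --pt "-100 -10 -150 0 0 0 0" --pt "-130 -20 -170 0 0 0 0" --pt "-155 -20 -170 0 0 0 0" --pt "-155 -20 -170 0 0 0 0" --pt "-155 -20 -170 0 0 0 0"

```text
t: 45.7
ee_pos: [0.5426, 0.2452, 0.3446]
tool_rot: [[0.001, 1.0, 0.0], [1.0, -0.001, 0.0], [0.0, 0.0, -1.0]]
force: [-0.4, 0.5, -0.1]
gripper_width: 0.0852
```

```bash
python3 - <<'E'
from h import *
snap('wrist','w33',scale=1.4);snap('side','sd33',scale=1.4);snap('scene','sc33',scale=1.4);s=st()
E
```

```text
t 45.85 p [0.5424 0.2464 0.3436] R [[-0.001, 1.0, -0.001], [1.0, 0.001, -0.0], [-0.0, -0.001, -1.0]] F [0.23 0.45 0.27] M [-0.009  0.001 -0.021] w 0.0855 q [ 16.7  20.   11.1  81.1   0.  106.7]
```

View pics/w33.png

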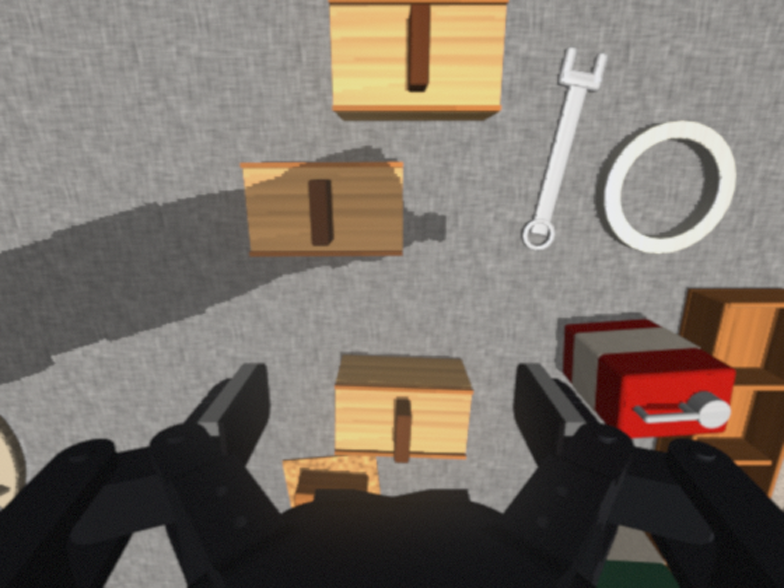

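View pics/sd33.png

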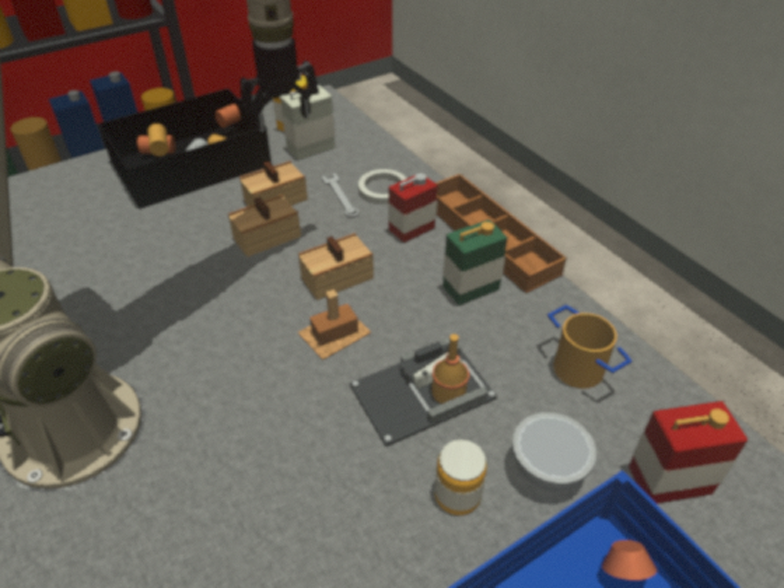

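View pics/sc33.png

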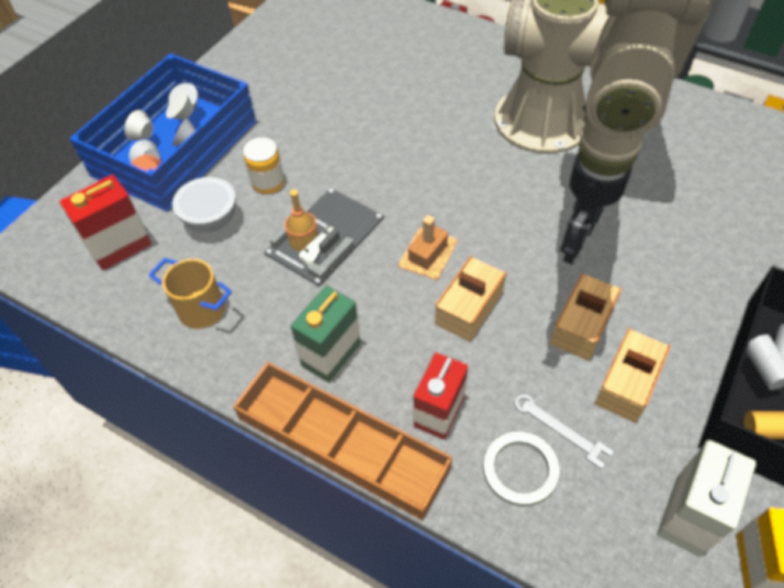

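Request:
move_arm --pt "-45 0 0 0 0 0 0" --pt "-95 0 0 0 0 0 0" --pt "-145 0 0 0 0 0 0" --pt "-195 0 0 0 0 0 0" --pt "-245 5 0 0 0 0 0" --pt "-295 10 0 0 0 0 0" --pt "-345 15 0 0 0 0 0" --pt "-385 20 0 0 0 0 0"

```text
t: 46.65
ee_pos: [0.563, -0.1411, 0.3437]
tool_rot: [[-0.0, 1.0, -0.001], [1.0, 0.0, 0.0], [0.0, -0.001, -1.0]]
force: [0.4, 0.9, 0.6]
gripper_width: 0.0855
```

Request:
move_arm --pt "0 0 0 0 0 0 0" --pt "0 0 0 0 0 0 0" --pt "0 0 0 0 0 0 0" --pt "0 0 0 0 0 0 0" --pt "0 0 0 0 0 0 0" --pt "0 0 0 0 0 0 0" --pt "0 0 0 0 0 0 0" --pt "0 0 0 0 0 0 0"

```text
t: 47.45
ee_pos: [0.5625, -0.1391, 0.3445]
tool_rot: [[-0.0, 1.0, 0.0], [1.0, 0.0, -0.0], [-0.0, 0.0, -1.0]]
force: [0.9, -0.6, -0.5]
gripper_width: 0.0854
```

```bash
python3 - <<'E'
from h import *
ci=snap('wrist','w34',scale=1.4);st()
snap('side','sd34',crop=(150,100,290,220),scale=5);snap('scene','sc34',crop=(380,180,500,310),scale=4.6)
p=np.load('clamp.npy');c,s=np.cos(p[2]),np.sin(p[2])
def T(x,y,z):return [p[0]+(c*x-s*y)/1000,p[1]+(s*x+c*y)/1000,z/1000]
im=cv2.imread('pics/w34_full.png');im=cv2.resize(im,None,fx=4,fy=4,interpolation=2)
for poly,col in [([(-25,-7,58),(25,-7,58),(25,7,58),(-25,7,58)],(0,0,255)),([(-40,12.5,30),(50,12.5,30)],(0,255,0)),([(-40,30,30),(75,30,30)],(0,255,0)),([(-50,12.5,34),(-50,-23.5,34),(50,-1.5,34),(50,12.5,34)],(255,0,255))]:
    q=np.array([proj(ci,T(*a))*4 for a in poly],int);cv2.polylines(im,[q],len(q)>2,col,1)
q=proj(ci,T(0,0,30))*4;x,y=int(q[0]),int(q[1]);cv2.imwrite('pics/ov3.png',im[max(0,y-260):y+300,max(0,x-380):x+380])
print(max(0,x-380)/4,max(0,y-260)/4)
E
```

```text
t 47.5 p [ 0.5625 -0.1393  0.3445] R [[-0.0, 1.0, 0.0], [1.0, 0.0, -0.0], [-0.0, 0.0, -1.0]] F [-0.18  0.31  0.07] M [ 0.054 -0.027 -0.073] w 0.0851 q [-21.8  18.1   8.5  80.4   0.   68.1]
190.25 167.5
```

View pics/w34.png

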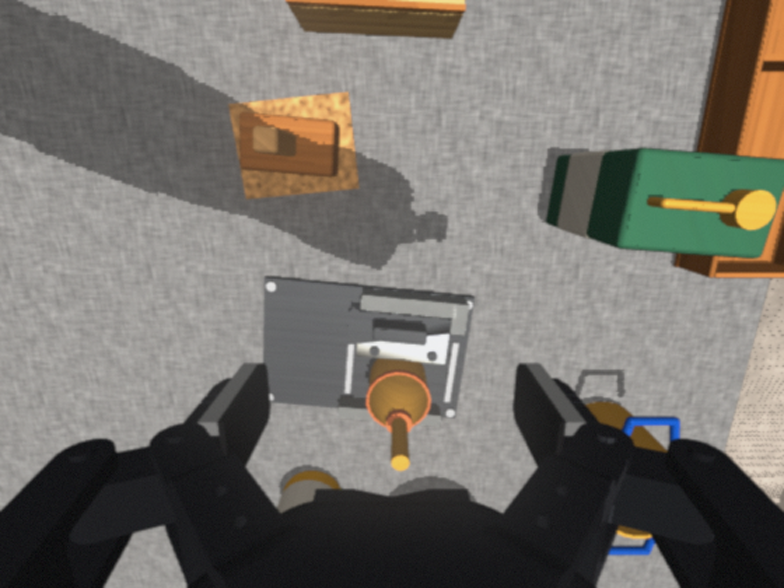

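View pics/ov3.png

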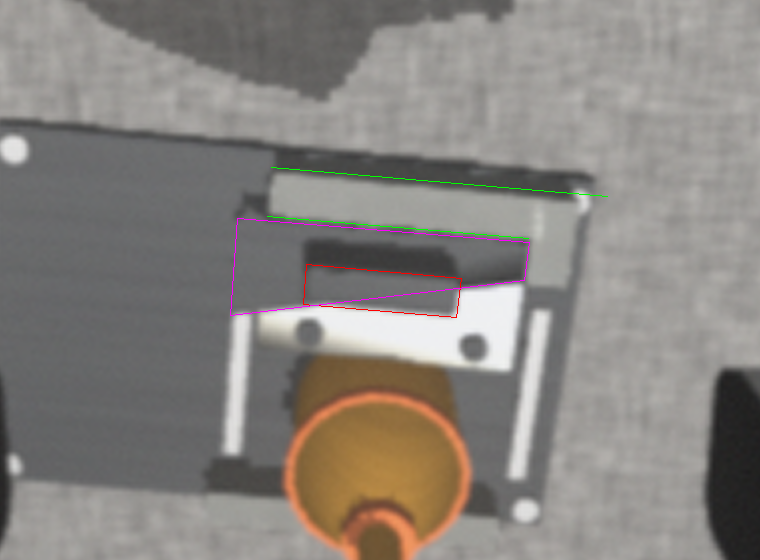

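View pics/sc34.png

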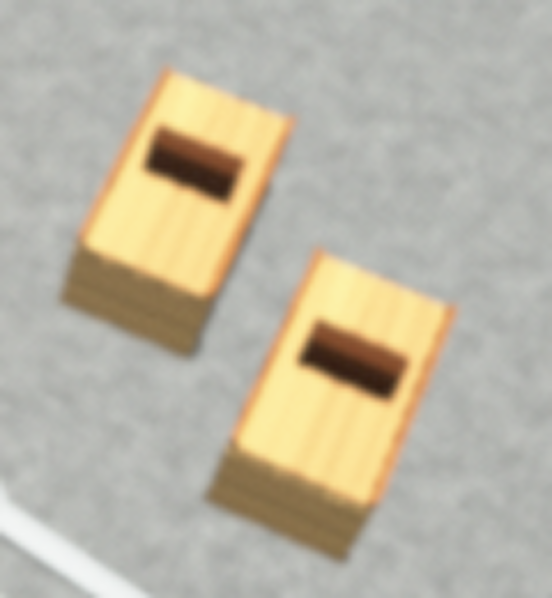

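View pics/sd34.png

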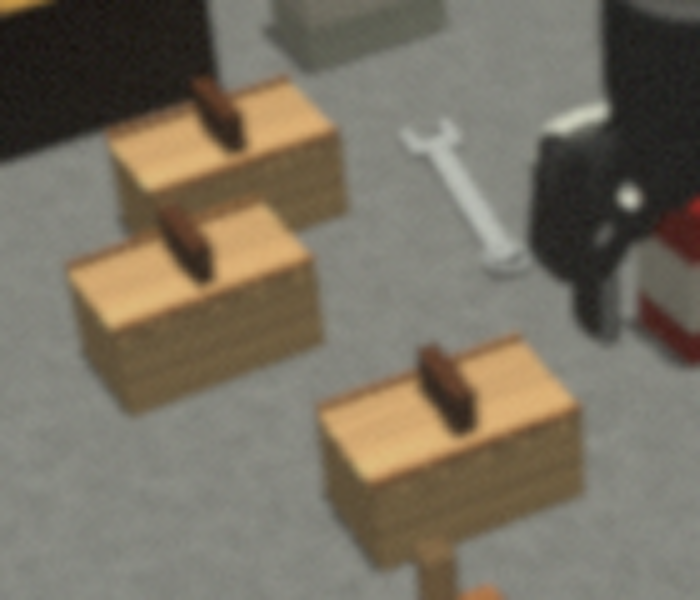

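```bash
python3 - <<'E'
from h import *
ci=ld('w34')
print(cl(at(ci,190.25+378/4,167.5+472/4,.058)),cl(at(ci,400/1.4,463/1.4,.148)))
a=np.mean([at(ci,u/1.4,v/1.4,.105) for u,v in[(253,126),(278,128),(276,152),(254,151)]],0);m=np.mean([at(ci,u/1.4,v/1.4,.003) for u,v in[(229,105),(347,93),(358,187),(247,198)]],0);print('mallet',a,'mat',m)
print(job.close_job())
E
```

```text
[ 0.005  -0.0658] [ 0.0046 -0.0666]
mallet [ 0.4738 -0.0462  0.105 ] mat [ 0.472275 -0.0463    0.003   ]
the job is handed in; nothing more can be done
None
```

The job is handed in at about 47.5 s, and my last pictures and force readings agree that every end condition is met; no verdict was reported.

- **Oiler:** it stands upright in the clamp bay, measured at clamp x about +5 mm, y about -66 mm, so the jaw has closed up against it.
- **Boxes:** three stood on the table. I hefted the middle one at about 3.7 N (light) and the far-left one at about 8.8 N (heavy). The third I did not lift, since the heavy one was already found. Only the heavy box was opened, and its lid is shut again.
- **Wedge:** laid in the channel tip first, then pressed steadily home with the mallet head rather than struck with separate taps. The force rose past 27 N with almost no further travel, and the final overlay puts it within about 1 mm of home.
- **Mallet:** it stands upright on the mat, centres about 2 mm apart.
- **Bystanders:** I touched none of the other goods, and none looks moved in the last pictures.

In the last wrist picture of the boxes the middle box stood about 4 cm nearer the robot than before. It still stands and is shut, so I left it there. No check failed.

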